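Stand the antenna panels in the rack

TASK

First set the steel weight upright on the rack's empty foot pad to steady it. Then, for every ceramic panel lying in the fixture, slide it along its channel until it overhangs the edge, pick it up by the overhang, and stand it upright on a short edge in a slot of the rack, one panel to a slot. When all are standing, push both tubes of the rack fully home into their fittings to lock them. Leave everything else on the bench where it is, let no panel fall onto the bench, and put the weight back if it gets knocked off the middle of the pad.

Things in the scene. Friction and masses are not known exactly. Their poses are not given: they have to be found in the camera images.
- fixture: Fixed aluminium block, 204 (x) x 170 (y) x 50 mm, left or right of the robot's centre line. Three parallel channels on its top run along its y and are open at both ends (y = -85, +85 mm); one end faces the rack over an aisle about 150 mm wide. Channel floors 50 mm above the bench, each 54.9 mm wide between steel rails 7 mm high, 9.4 mm wide. Origin: centre of underside, z up.
- lane0 (a point): Middle of channel 0 of the fixture, on its floor (fixture x = -64.4 mm, y = 0, z = 50 mm); axes as the fixture's.
- lane1 (a point): Middle of channel 1 of the fixture, on its floor (fixture x = 0 mm, y = 0, z = 50 mm); axes as the fixture's.
- lane2 (a point): Middle of channel 2 of the fixture, on its floor (fixture x = 64.4 mm, y = 0, z = 50 mm); axes as the fixture's.
- rack: Fixed panel rack across the aisle: grey base plate 6 mm thick, x = -152 to 102, y = -75 to 75 mm. From its -x end (towards the robot): two push-in fittings, three slots along x side by side 48 mm apart, a white rib (x = 6 mm, top 18 mm above the bench), a flat foot pad. Origin: on its underside, z up. A standing panel reaches 106 mm above the bench and may lean up to 0.25 rad.
- slot0 (a point): Middle of the floor of slot 0 of the rack (rack x = -58 mm, y = -48 mm, 6 mm above the bench); axes as the rack's: x along the slot, z up. White ridges 56 mm long and 30 mm high on both sides lean apart: the slot is 9 mm wide at the bottom, 15 mm at the top.
- slot1 (a point): Middle of the floor of slot 1 of the rack (rack x = -58 mm, y = 0 mm, 6 mm above the bench); axes as the rack's: x along the slot, z up. White ridges 56 mm long and 30 mm high on both sides lean apart: the slot is 9 mm wide at the bottom, 15 mm at the top.
- slot2 (a point): Middle of the floor of slot 2 of the rack (rack x = -58 mm, y = 48 mm, 6 mm above the bench); axes as the rack's: x along the slot, z up. White ridges 56 mm long and 30 mm high on both sides lean apart: the slot is 9 mm wide at the bottom, 15 mm at the top.
- pad (a point): Middle of the rack's foot pad (smooth white, 88 x 110 mm, rack x = 55 mm, y = 0), on its surface 6 mm above the bench; axes as the rack's.
- panel0: Panel 0. White ceramic plate with copper patches, 100 x 50 x 5 mm, 75 g. Origin at its middle; x along its length, y its width, z its thickness. Starts flat in a channel, not overhanging, ends 20 mm or more in from the channel's ends; the rails stand 2 mm above it. Slides along the channel when pushed on its end. Two or three panels are present; an absent one reads None.
- panel1: Panel 1. White ceramic plate with copper patches, 100 x 50 x 5 mm, 75 g. Origin at its middle; x along its length, y its width, z its thickness. Starts flat in a channel, not overhanging, ends 20 mm or more in from the channel's ends; the rails stand 2 mm above it. Slides along the channel when pushed on its end. Two or three panels are present; an absent one reads None.
- panel2: Panel 2. White ceramic plate with copper patches, 100 x 50 x 5 mm, 75 g. Origin at its middle; x along its length, y its width, z its thickness. Starts flat in a channel, not overhanging, ends 20 mm or more in from the channel's ends; the rails stand 2 mm above it. Slides along the channel when pushed on its end. Two or three panels are present; an absent one reads None.
- tube0 (a joint): Upright steel tube, 20 mm diameter, in a brass push-in fitting (40 mm diameter, top 40 mm above the bench) of the rack. Value: how far it is pushed down, 0 = out (top 75 mm above the bench), 0.025 m = fully home (top 50 mm above the bench). It takes about 6 N to push and stays where it is left.
- tube1 (a joint): Upright steel tube, 20 mm diameter, in a brass push-in fitting (40 mm diameter, top 40 mm above the bench) of the rack. Value: how far it is pushed down, 0 = out (top 75 mm above the bench), 0.025 m = fully home (top 50 mm above the bench). It takes about 6 N to push and stays where it is left.
- tube0_top (a point): Middle of the top face of tube 0 (rack x = -128, y = -50 mm); moves down with it.
- tube1_top (a point): Middle of the top face of tube 1 (rack x = -128, y = 50 mm); moves down with it.
- weight: Plain upright steel disc, 56 mm diameter, 36 mm high, about 0.6 kg, standing on the bench in the aisle between fixture and rack. Origin at the centre of its underside, z up along its axis.
- jar: Bystander: grey jar with a white cap, 52 mm diameter, 75 mm high, beyond the aisle.
- tape: Bystander: roll of orange tape lying flat, 90 mm diameter, 24 mm high, on the left.
- driver: Bystander: screwdriver 190 mm long, lying on the right.
- flask: Bystander: white bottle 64 mm diameter, 160 mm high, on the left.
- gauge: Bystander: dark steel block 70 x 35 x 30 mm, on the right.
Things that resemble listed ones, but are neither listed nor needed, are in the scene too. What is shaped like the weight but black or orange is not meant.

How it is judged (in metres and radians):
On the way, in this order (a step that is already met when the one before it is completed fails the run):
1. the weight stands released on the foot pad (horizontal distance between weight and pad below 0.028 m and z of weight in the frame of pad between -0.004 and 0.004 m and angle between weight's own z axis and vertical below 0.12 rad and linear speed of weight below 0.03 m/s and contact force between weight and the fingers below 0.05 N), for 0.2 s.
2. every panel present stands released in a slot of its own (angle between the x axis of each of panel0, panel1, panel2 and the z axis of rack, either way round below 0.35 rad and (y of panel0 in the frame of slot0 between -0.015 and 0.015 m or y of panel0 in the frame of slot1 between -0.015 and 0.015 m or y of panel0 in the frame of slot2 between -0.015 and 0.015 m) and x of panel0 in the frame of slot1 between -0.02 and 0.02 m and z of panel0 in the frame of slot1 between 0.042 and 0.056 m and linear speed of each of panel0, panel1, panel2 below 0.03 m/s and contact force between each of panel0, panel1, panel2 and the fingers below 0.05 N and (y of panel1 in the frame of slot0 between -0.015 and 0.015 m or y of panel1 in the frame of slot1 between -0.015 and 0.015 m or y of panel1 in the frame of slot2 between -0.015 and 0.015 m) and x of panel1 in the frame of slot1 between -0.02 and 0.02 m and z of panel1 in the frame of slot1 between 0.042 and 0.056 m and (y of panel2 in the frame of slot0 between -0.015 and 0.015 m or y of panel2 in the frame of slot1 between -0.015 and 0.015 m or y of panel2 in the frame of slot2 between -0.015 and 0.015 m) and x of panel2 in the frame of slot1 between -0.02 and 0.02 m and z of panel2 in the frame of slot1 between 0.042 and 0.056 m and distance between panel0 and panel1 above 0.025 m and distance between each of panel0, panel1 and panel2 above 0.025 m), for 0.3 s.
3. both tubes are fully home (value of joint each of tube0, tube1 above 0.0225 m), for 0.1 s.
At the end, for the whole second after the job is handed in: the weight stands upright within 28 mm of the pad's middle; every panel present stands on a short edge on a slot's floor (within 0.35 rad of upright, its middle within 20 mm of the slot's middle along and 15 mm across the slot), one to a slot; both tubes 22.5 mm down; all at rest, released (all of step 1 and all of step 2 and all of step 3); the robot touches nothing.
It fails at once if a panel falls onto the bench (height (world z) of any of panel0, panel1, panel2 below 0.025 m).
It fails at once if a bystander is moved by more than 3 cm (distance of any of jar, tape, driver, flask, gauge from where it was at the start of the episode above 0.03 m).
Of panel0, panel1, panel2 only 2 to 3 are there at a start; the rules pass over those that are not, and their reading is None.
At some moment in a run one of weight may be knocked a few centimetres aside while the robot is not near it.
It also fails if it takes over 210 s, if anything falls off the work surface, if the arm or the gripper's body presses on something with over 40 N, if the wrist force passes 120 N, or if a joint passes its speed limit or range.

ROBOT

A 6-joint arm with a two-finger parallel gripper is mounted at the origin on the work surface. World frame = base frame: x ahead of the robot, y to its left, z up, the work surface at z = 0. Lengths are in mm, angles in rad, forces in N, time in s.
With the tool pointing down it reaches from about 375 to 900 mm from the base axis. Payload 3.1 kg.
Tool frame: the origin (TCP) lies at the very end of the fingers, on their centre line; the grasp point (between the pads) lies 19 mm behind it; z points along the fingers, y is the line along which they close (so a half turn about z gives the same grasp; the last joint's range is limited). The gripper opens to 85 mm and grips with 20 to 120 N. Pads are 22 mm wide; open, the fingers measure 114 mm over their backs; the gripper's body (76 mm by 85 mm) begins 54 mm behind the grasp point. The pads swing forward as they close: fully open they stand 13 mm farther back than shut.
Start: joints at [-1.319, 0.527, 1.433, -0, 1.181, -0.178], TCP at [261.018, -567.861, 231.31] pointing down, gripper open.
Joint ranges: [-3.08, 3.08], [-0.75, 2.2], [0.22, 2.44], [-1.43, 4.57], [0, 2.65], [-2.85, 2.85]. Speed limits (rad/s): [2.79, 2.79, 3.14, 3.14, 3.14, 3.14].

INTERFACE

Orientations are given as a unit quaternion [x, y, z, w].
In Python, from rig import manip gives the robot as it stands.
- The arm moves only by the tool step_arm, never from a script. Its argument "commands" is a list of rows, each a list of 5 numbers: the closure, from 0 (fully open) to 1 (shut), then the shift along the tool's x, y, z in cm, then the turn about the tool's z in degrees. A call has 1 to 20 rows; each row is the pose to reach, as a shift and turn from the pose commanded when the call began, along the tool's axes at that moment; what a row does not reach only later rows make up. A row lasts 1/8 s, in which the tool goes at most 62.5 mm and 10.7 degrees, less where a joint would pass 70% of its speed; a pose out of reach is approached as far as the arm can. A call with a gripper value outside its range is refused whole. The fingers move at their own pace and stop on an object; "squeeze" is the grip in N (left out, the last holds). Time passes only in rows, so rows that repeat a pose let the fingers close. It gives the time, the measured TCP pose, the force, the opening and the grip force at its end, in the units of the state.
- manip.read_state(): the state, without advancing time (a new reading comes with each control period).
- manip.capture(name): name is "scene" or "side" or "wrist"; returns (picture, depth): 400x640x3 uint8, red, green, blue; 400x640 float32, mm along the optical axis (not along the pixel's ray), 0 where there is no reading.
- manip.camera_model(name): a dict with "K" (3x3 intrinsics, pixels), "position" and "orientation" of the camera in the world. Camera axes: x right, y up, looking along -z (the intrinsics and any distortion apply to the point x, -y, -z); pixel columns grow to the right and rows downward; lengths in mm; the calibration is good to about 2 mm. A picture is of the moment at which its call begins: read the wrist's pose just before it. camera_model takes no time and is no camera call; for the wrist camera it gives the pose at the moment of the call.
- manip.hand_in(): hands the job in; it is judged then, once.
Trained networks look in the newest picture that a camera, given by its name, has taken for a name from the list of things; names that differ only in an ending like _2 or _b are one class to them, and where a whole thing is asked for, a point or a joint stands for the part that bears it (a point fixed in the world has none). Each returns a list of dicts, best first, with "confidence" (0 to 1); they miss things now and then, are a little off and sometimes report something else, mostly with a low value. They report only what shows in the picture. A call takes as long as a camera call. They do not tell look-alikes from the thing itself.
- manip.find_in(camera, thing): "pixel" ([column, row] in pixels, amid what is visible of it).
The state is a dict: "clock": time; "q": joint angles; "qd": joint speeds; "joint_efforts": joint torques, N m; "tcp_pos": TCP position; "tool_rot": TCP orientation; "ft_force": force on the tool from outside, world axes, zero at the start; "ft_torque": the same for the moment, N m; "gripper_width": finger opening in mm; "gripper_force": force on a finger pad.
Only numpy, scipy, OpenCV 4.12 (cv2) and the standard library are available. Lean on these libraries where they do the work, as an engineer would, in place of code of your own. Each camera call takes 0.05 s, during which the arm holds its last target. There are 200 camera calls.

## Working session

There is one attempt and no reset: what is moved stays moved. The work goes in short steps, Python scripts to look and compute and a tool call to move; the robot and the scene stay as the last step left them, time stands still between calls to the robot, and variables do not carry over. Pictures are saved under pics/ and viewed, at most 14 in all, crops included, and the job is handed in when it is done.

Besides the shell and the picture viewer there is one more tool, called after "Emit:" as name(argument=value, ...), one argument or row to a line, values as JSON. step_arm: Moves the arm, as the interface text tells. Its arguments: {"type":"object","properties":{"commands":{"type":"array"},"squeeze":{"type":"number"}},"required":["commands"]}

```bash
ls; mkdir -p pics
cat > h.py <<'E'
import numpy as np, cv2
from scipy.spatial.transform import Rotation as R
from rig import manip
def cap(name,fn=None):
    m=manip.camera_model(name); im,d=manip.capture(name)
    if fn: cv2.imwrite('pics/'+fn,im[:,:,::-1])
    np.savez('last_%s.npz'%name,im=im,d=d,K=m['K'],p=m['position'],o=m['orientation'])
    return im,d,m
def cloud(d,m):
    K=np.array(m['K']); v,u=np.mgrid[0:d.shape[0],0:d.shape[1]]
    c=np.stack([(u-K[0,2])/K[0,0]*d,-(v-K[1,2])/K[1,1]*d,-d],-1)
    return c@R.from_quat(m['orientation']).as_matrix().T+np.array(m['position'])
E
python3 - <<'E'
from h import *
for n in('scene','side'):
    im,d,m=cap(n,n+'0.png'); P=cloud(d,m); np.save(n+'P.npy',P); print(m)
    for t in 'fixture rack panel0 weight tube0 tube1 pad'.split():
        r=manip.find_in(n,t)
        print(n,t,[(round(x['confidence'],2),[int(a) for a in x['pixel']],P[int(x['pixel'][1]),int(x['pixel'][0])].round().tolist()) for x in r])
print(manip.read_state())
E
```

```text
pics
{'K': array([[426.48102125,   0.        , 321.41106323],
       [  0.        , 426.48102125, 198.70886963],
       [  0.        ,   0.        ,   1.        ]]), 'position': array([1326.30302941, -580.29514464,  816.66577862]), 'orientation': array([0.40453938, 0.19117152, 0.39582882, 0.80194818])}
scene fixture [(0.96, [367, 203], [625.0, 148.0, 53.0]), (0.6, [258, 244], [541.0, -178.0, 8.0])]
scene rack [(0.66, [261, 246], [552.0, -175.0, 8.0])]
scene panel0 [(0.88, [367, 190], [580.0, 190.0, 56.0]), (0.6, [356, 181], [523.0, 195.0, 56.0])]
scene weight [(0.82, [321, 174], [404.0, 148.0, 38.0]), (0.71, [310, 209], [533.0, 7.0, 39.0]), (0.71, [325, 234], [645.0, -25.0, 38.0]), (0.59, [284, 197], [436.0, -20.0, 37.0]), (0.56, [288, 174], [339.0, 61.0, 38.0])]
scene tube0 [(0.66, [224, 223], [458.0, -232.0, 56.0]), (0.6, [248, 208], [378.0, -116.0, 3.0])]
scene tube1 [(0.66, [224, 223], [458.0, -232.0, 56.0]), (0.6, [248, 208], [378.0, -116.0, 3.0])]
scene pad [(0.81, [256, 243], [543.0, -185.0, 18.0])]
{'K': array([[393.07870169,   0.        , 329.66375847],
       [  0.        ,
[... 1061 characters left out ...]
]
{'clock': 0.8, 'q': array([-1.31850525e+00,  5.27449687e-01,  1.43271552e+00,  4.25279152e-05,
        1.18139144e+00, -1.78494442e-01]), 'qd': array([-0.00157569,  0.00081491,  0.00041247,  0.00127184,  0.00146691,
        0.00037668]), 'joint_efforts': array([-6.07897036e-04, -4.42256820e+01, -1.78414768e+01, -2.45355686e-04,
        7.23473331e-04,  8.74394573e-06]), 'tcp_pos': array([ 261.02495761, -567.8560906 ,  231.33638995]), 'tool_rot': array([9.76894250e-01, 2.13723243e-01, 2.03229661e-05, 1.72663046e-05]), 'ft_force': array([0.57851431, 0.20206091, 0.12425748]), 'ft_torque': array([-0.0376879 , -0.03622733,  0.002503  ]), 'gripper_force': 0.0, 'gripper_width': 85.50691920002987}
```

Run:
```python
from h import *
im=cv2.imread('pics/scene0.png'); c=im[130:300,180:460]; cv2.imwrite('pics/sc.png',cv2.resize(c,None,fx=2.8,fy=2.8,interpolation=cv2.INTER_CUBIC))
im=cv2.imread('pics/side0.png'); c=im[160:330,230:450]; cv2.imwrite('pics/sd.png',cv2.resize(c,None,fx=3.5,fy=3.5,interpolation=cv2.INTER_CUBIC))
```

```text
(no output)
```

View pics/sc.png

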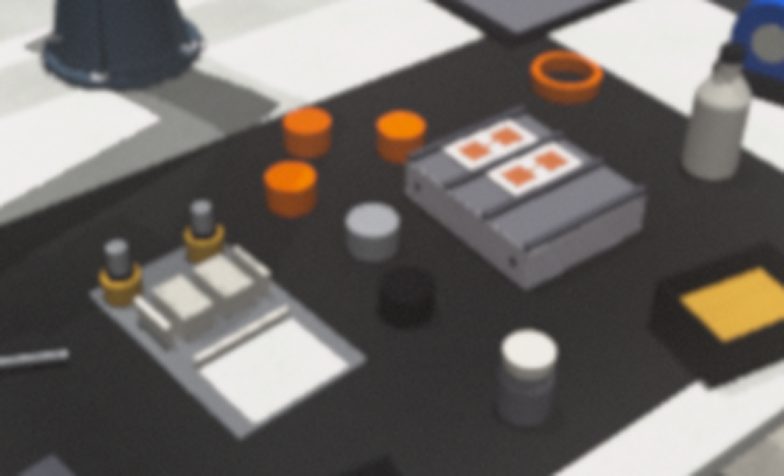

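View pics/sd.png

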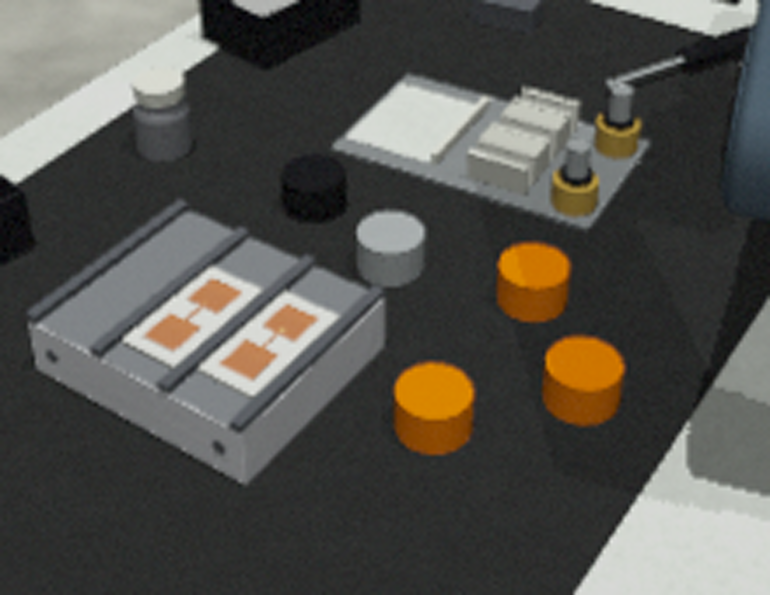

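The first picture (scene crop) shows the grey weight at full-image pixel (313,213) in the aisle, with a black decoy at (325,236). Two panels lie in the two channels nearest the robot, and the rack is at about (258,245). The side view agrees, with the weight at (340,230) and a third, empty channel on the far side. Next I'll fit the geometry.

```bash
cat >> h.py <<'E'
def rect(P):
    (c,s,a)=cv2.minAreaRect(P[:,:2].astype(np.float32)); return np.round(c,1).tolist(),np.round(s,1).tolist(),round(a,2)
def circ(P,r):
    from scipy.optimize import least_squares
    (c,rr)=cv2.minEnclosingCircle(P[:,:2].astype(np.float32)); return np.round(c,1).tolist(),round(rr,1),len(P),P[:,:2].mean(0).round(1).tolist(),np.median(P[:,2]).round(1)
def go(x,y,z,yaw):
    s=manip.read_state(); M=R.from_quat(s['tool_rot']).as_matrix(); d=M.T@(np.array([x,y,z])-s['tcp_pos'])/10
    cy=np.degrees(np.arctan2(M[1,0],M[0,0])); t=-(yaw-cy); t=(t+180)%360-180
    print('tcp',s['tcp_pos'].round(1),'yaw %.1f clk %.2f'%(cy,s['clock']),'shift cm',d.round(2),'turn',round(t,1))
E
python3 - <<'E'
from h import *
for n in('scene','side'):
    z=np.load('last_%s.npz'%n); P=np.load(n+'P.npy').reshape(-1,3); C=z['im'].reshape(-1,3).astype(int)
    ok=np.isfinite(P).all(1)&(z['d'].reshape(-1)>0)
    x,y,h=P.T; mn,mx=C.min(1),C.max(1)
    print(n,'bench',np.median(h[ok&(abs(h)<8)&(x>400)&(x<700)&(abs(y)<300)&(mx<60)]))
    g=ok&(h>42)&(h<64)&(x>430)&(x<760)&(y>50)&(y<320); 
    from scipy.ndimage import label
    L=label(g.reshape(400,640))[0].ravel(); k=np.bincount(L[L>0]).argmax(); f=L==k
    print('fixture',rect(P[f]),f.sum())
    w=ok&(h>30)&(h<44)&(np.hypot(x-530,y-20)<55)&(mn>90); print('weight',circ(P[w],28))
    for lab,a,b in(('t0',458,-232),('t1',450,-128)):
        q=ok&(h>60)&(h<85)&(np.hypot(x-a,y-b)<45); print(lab,circ(P[q],10) if q.sum()>2 else q.sum())
    q=ok&(mn>185)&(h>0)&(h<13)&(np.hypot(x-610,y+190)<120); print('pad',q.sum(),rect(P[q]) if q.sum()>4 else '')
    pn=f&(mn>175); L=label(pn.reshape(400,640))[0].ravel()
    for k in np.unique(L[L>0]):
        if (L==k).sum()>60: print('panel',rect(P[L==k]),(L==k).sum())
E
```

```text
scene bench 2.616056387323738
fixture ([585.4, 183.6], [174.9, 209.3], 88.22) 2487
weight ([533.3, 15.0], 29.9, 201, [536.1, 14.8], np.float64(37.9))
t0 ([451.0, -236.8], 11.5, 49, [453.6, -236.1], np.float64(70.2))
t1 ([444.2, -135.9], 10.4, 40, [446.2, -136.6], np.float64(68.4))
pad 1006 ([619.5, -171.6], [109.2, 113.3], 5.18)
panel ([522.5, 194.1], [110.0, 53.2], 88.62) 183
panel ([586.0, 201.5], [54.0, 107.4], 1.48) 201
side bench -0.4199669424781973
fixture ([585.7, 186.8], [172.4, 207.0], 89.13) 3729
weight ([534.8, 19.9], 29.6, 196, [531.9, 20.3], np.float64(34.6))
t0 ([448.8, -232.8], 12.2, 30, [449.8, -230.7], np.float64(67.3))
t1 ([443.5, -134.0], 10.9, 31, [441.7, -131.8], np.float64(65.8))
pad 429 ([631.0, -170.2], [83.4, 115.8], 5.34)
panel ([586.2, 197.2], [106.1, 50.1], 89.86) 287
panel ([522.2, 189.3], [106.5, 50.6], 89.67) 309
```

```bash
python3 -c "
from h import *
go(534,17,200,4.7)"
```

```text
tcp [ 261.  -567.9  231.3] yaw 24.7 clk 0.80 shift cm [ 49.23 -41.74   3.13] turn 20.0
```

Emit:
step_arm(
  commands=[
    [0,49.2,-41.7,3.1,20],
    [0,49.2,-41.7,3.1,20],
    [0,49.2,-41.7,3.1,20],
    [0,49.2,-41.7,3.1,20],
    [0,49.2,-41.7,3.1,20],
    [0,49.2,-41.7,3.1,20],
    [0,49.2,-41.7,3.1,20],
    [0,49.2,-41.7,3.1,20],
    [0,49.2,-41.7,3.1,20],
    [0,49.2,-41.7,3.1,20],
    [0,49.2,-41.7,3.1,20],
    [0,49.2,-41.7,3.1,20],
    [0,49.2,-41.7,3.1,20],
    [0,49.2,-41.7,3.1,20],
    [0,49.2,-41.7,3.1,20],
  ],
)

```text
clock: 2.68
tcp_pos: [533.7, 15.4, 200.4]
tool_rot: [0.999, 0.04, 0.0, 0.0]
ft_force: [0.3, 0.5, 0.0]
gripper_width: 85.3
gripper_force: 0.0
```

Run:
```python
from h import *
go(534,17,200,4.7)
im,d,m=cap('wrist','w1.png'); P=cloud(d,m).reshape(-1,3); C=im.reshape(-1,3).astype(int)
print(m['position'],[ (r['confidence'],r['pixel']) for r in manip.find_in('wrist','weight')])
x,y,h=P.T; ok=d.ravel()>0
print('bench',np.median(h[ok&(abs(h)<8)]))
w=ok&(h>30)&(h<44)&(np.hypot(x-534,y-17)<45)&(C.min(1)>80)&(C.max(1)-C.min(1)<40); print(circ(P[w],28))
```

```text
tcp [533.7  15.4 200.4] yaw 4.6 clk 2.67 shift cm [ 0.04 -0.16  0.04] turn -0.1
[608.14459257  22.79109388 342.88235936] [(0.91, [320.7, 175.5]), (0.82, [184.1, 265.1]), (0.78, [261.6, 339.9]), (0.76, [369.3, 76.6]), (0.67, [334.0, 282.3])]
bench 0.6173559181629855
([533.4, 19.2], 27.8, 2424, [534.3, 19.1], np.float64(35.9))
```

View pics/w1.png

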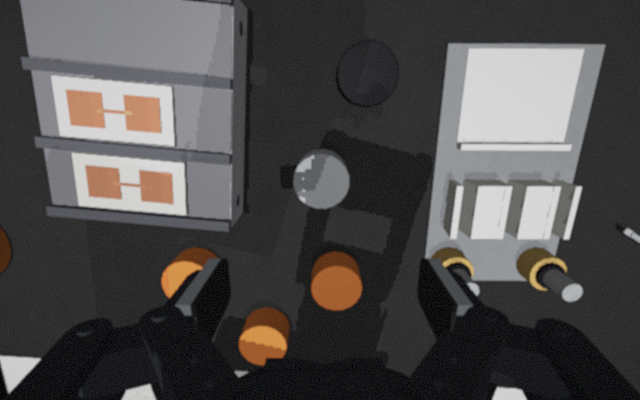

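Run:
```python
from h import *
from scipy.ndimage import label
z=np.load('last_wrist.npz'); m=dict(K=z['K'],position=z['p'],orientation=z['o']); P=cloud(z['d'],m).reshape(-1,3); C=z['im'].reshape(-1,3).astype(int)
x,y,h=P.T; ok=z['d'].ravel()>0; mn=C.min(1)
def big(g):
    L=label(g.reshape(400,640))[0].ravel(); return L==np.bincount(L[L>0]).argmax()
f=big(ok&(h>45)&(h<62)&(y>50)&(x>400)); print('fix',rect(P[f]),np.median(P[f][:,2]))
q=big(ok&(mn>150)&(h>2)&(h<11)&(x>560)&(y<-80)); print('pad',rect(P[q]))
q=big(ok&(h>3)&(h<10)&(y<-80)&(mn>60)); print('rackplate',rect(P[q]))
q=big(f&(mn>140)); print('panel',rect(P[q]));q=big(f&~q&(mn>140)); print('panel',rect(P[q]))
v=z['d']; 
for lo,hi in((26,44),): 
    q=ok&(h>lo)&(h<hi)&(y<-90)&(mn>90)&(x>480)&(x<560); print('ridge tops',rect(P[q]))
    for b in range(-260,-90,4):
        s=q&(y>b)&(y<b+4); print(b,s.sum(),end='; ')
for a,b in((450,-235),(444,-135)):
    q=ok&(h>64)&(h<85)&(np.hypot(x-a,y-b)<30); print('tube',circ(P[q],10) if q.sum()>5 else q.sum())
go(534,19,6,4.7)
```

```text
fix ([582.9, 187.5], [171.4, 198.6], 89.05) 51.088562179772566
pad ([628.4, -169.8], [90.4, 114.1], 4.48)
rackplate ([549.2, -175.2], [255.4, 151.5], 4.32)
panel ([586.3, 204.1], [105.7, 53.9], 89.07)
panel ([520.4, 196.4], [105.6, 52.8], 89.11)
ridge tops ([516.5, -177.8], [56.7, 124.5], 4.16)
-260 0; -256 0; -252 0; -248 0; -244 11; -240 132; -236 387; -232 178; -228 0; -224 0; -220 107; -216 231; -212 216; -208 211; -204 213; -200 223; -196 217; -192 210; -188 343; -184 143; -180 0; -176 0; -172 117; -168 221; -164 226; -160 216; -156 216; -152 226; -148 213; -144 213; -140 325; -136 99; -132 0; -128 2; -124 120; -120 231; -116 57; -112 0; -108 0; -104 0; -100 0; -96 0; -92 0; tube ([450.9, -232.3], 10.7, 361, [451.3, -230.6], np.float64(69.0))
tube ([445.7, -134.6], 9.2, 96, [448.2, -136.0], np.float64(67.7))
tcp [533.8  15.7 200.4] yaw 4.6 clk 2.77 shift cm [ 0.04 -0.33 19.44] turn -0.1
```

Emit:
step_arm(
  commands=[
    [0,0,-0.3,8,0],
    [0,0,-0.3,14,0],
    [0,0,-0.3,17,0],
    [0,0,-0.3,19.4,0],
    [0,0,-0.3,19.4,0],
    [1,0,-0.3,19.4,0],
    [1,0,-0.3,19.4,0],
    [1,0,-0.3,19.4,0],
    [1,0,-0.3,19.4,0],
    [1,0,-0.3,19.4,0],
  ],
  squeeze=50,
)

```text
clock: 4.03
tcp_pos: [535.0, 19.0, 8.2]
tool_rot: [0.999, 0.041, 0.002, 0.001]
ft_force: [-0.4, -1.9, 6.8]
gripper_width: 54.8
gripper_force: 53.0
```

Run:
```python
from h import *
go(629,-169,13,4.35)
```

```text
tcp [535.   19.    8.2] yaw 4.7 clk 4.03 shift cm [ 7.83 19.51 -0.42] turn 0.4
```

Emit:
step_arm(
  commands=[
    [1,0,0,-6,0],
    [1,0,0,-6,0],
    [1,4,6,-6,0],
    [1,7.9,12,-6,0],
    [1,7.9,17,-6,0],
    [1,7.9,19.5,-6,0],
    [1,7.9,19.5,-6,0],
    [1,7.9,19.5,-3,0],
    [1,7.9,19.5,-1.5,0],
    [1,7.9,19.5,-0.8,0],
    [1,7.9,19.5,-0.8,0],
  ],
)

```text
clock: 5.4
tcp_pos: [628.2, -167.5, 14.7]
tool_rot: [0.999, 0.041, -0.0, -0.0]
ft_force: [0.3, 0.5, -5.8]
gripper_width: 54.8
gripper_force: 56.9
```

Run:
```python
from h import *
go(629,-169,13,4.35); print(manip.read_state()['ft_force'])
```

```text
tcp [ 628.2 -167.5   14.7] yaw 4.7 clk 5.40 shift cm [0.07 0.16 0.17] turn 0.4
[ 0.31351428  0.50235642 -5.77486072]
```

Emit:
step_arm(
  commands=[
    [1,0,0.1,0.1,0],
    [1,0,0.1,0.15,0],
    [0,0,0.1,0.1,0],
    [0,0,0.1,0.1,0],
    [0,0,0.1,0.1,0],
    [0,0,0.1,0,0],
    [0,0,0.1,-4,0],
    [0,0,0.1,-10,0],
    [0,0,0.1,-16,0],
    [0,0,0.1,-20,0],
    [0,0,0.1,-20,0],
  ],
)

```text
clock: 6.78
tcp_pos: [630.8, -170.6, 219.1]
tool_rot: [0.999, 0.041, 0.004, 0.002]
ft_force: [-0.8, 0.6, -0.3]
gripper_width: 85.4
gripper_force: 0.0
```

```bash
cat >> h.py <<'E'
def wcheck(n='wrist'):
    im,d,m=cap(n); P=cloud(d,m).reshape(-1,3); C=im.reshape(-1,3).astype(int); x,y,h=P.T
    w=(d.ravel()>0)&(h>35)&(h<52)&(np.hypot(x-629,y+169)<60)&(C.min(1)>60); return circ(P[w],28) if w.sum()>5 else w.sum()
E
python3 - <<'E'
from h import *
print(wcheck())
go(586,290,150,89.1)
E
```

```text
([627.0, -167.2], 28.0, 2261, [628.3, -167.1], np.float64(41.8))
tcp [ 629.2 -169.8  216.3] yaw 4.7 clk 6.83 shift cm [ -0.57 -46.19   6.53] turn -84.4
```

Run:
```python
from h import *
for n in ('scene','side'):
    P=np.load(n+'P.npy').reshape(-1,3); x,y,h=P.T
    q=(h>100)&(h<175)&(x>300)&(x<900)&(y>200)&(y<600); H=P[q]; print(n,len(H),H.min(0),H.max(0),np.median(H,0))
    q=(h>12)&(h<30)&(x>450)&(x<900)&(y>278)&(y<420); H=P[q]; print(len(H), H.min(0),H.max(0)) if len(H) else 0
```

```text
scene 372 [538.28018938 392.54374564 100.12886674] [684.56327513 599.98662036 166.62618737] [654.84993225 417.04660631 118.49300958]
155 [450.17036215 278.78950496  12.0562565 ] [890.89999597 419.94656051  29.97193156]
side 783 [536.1140104  397.74636272 100.05230038] [671.63670218 599.85906466 162.24975534] [638.87121505 436.05854873 118.25029882]
215 [450.42023182 278.86210155  12.15602302] [899.84456426 419.26629417  29.87866762]
```

Emit:
step_arm(
  commands=[
    [0,0,-5,0,-10],
    [0,0,-11,0,-20],
    [0,0,-17,0,-30],
    [0,0,-23,0,-40],
    [0,0,-29,0,-50],
    [0.5,0,-35,0,-60],
    [1,0,-41,0,-70],
    [1,-0.5,-44,0,-80],
    [1,-0.5,-46,0,-84.5],
    [1,-0.5,-46,0,-84.5],
    [1,-0.5,-46,0,-84.5],
  ],
)

```text
clock: 8.2
tcp_pos: [585.4, 287.6, 212.9]
tool_rot: [0.713, 0.702, -0.001, -0.0]
ft_force: [0.3, 0.3, -0.6]
gripper_width: -0.1
gripper_force: 0.0
```

Run:
```python
from h import *
go(586,282,80,89.1)
im,d,m=cap('wrist','w2.png')
```

```text
tcp [585.4 287.6 212.9] yaw 89.1 clk 8.20 shift cm [-0.54  0.1  13.29] turn -0.0
```

View pics/w2.png

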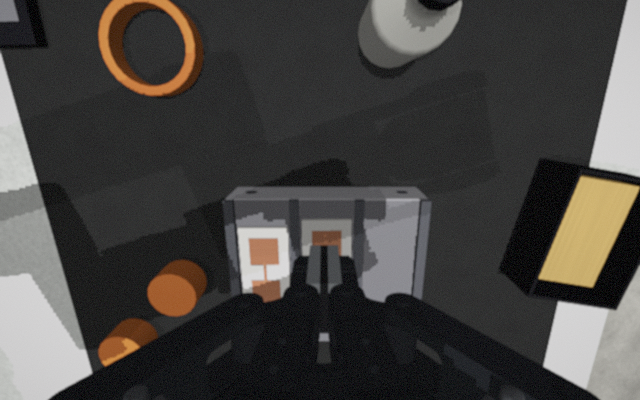

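Wrist view 2 shows the closed fingertips near (322,250), just beyond the outer end of lane 1. Panel ends show at rows of about 228–235, and the flask is clear at (410,30).

Run:
```python
from h import *
z=np.load('last_wrist.npz'); m=dict(K=z['K'],position=z['p'],orientation=z['o']); P=cloud(z['d'],m); im=z['im'].astype(int)
f=(P[...,2]>45)&(P[...,2]<62)&(z['d']>0)&(P[...,1]<300)&(P[...,1]>180)
print('top y max',np.percentile(P[f][:,1],[95,99,99.8]),'x',np.percentile(P[f][:,0],[0.2,1,99,99.8]))
w=f&(im.min(2)>130)&(P[...,2]>52)
for a,b in((490,550),(558,615)):
    q=w&(P[...,0]>a)&(P[...,0]<b); print(np.percentile(P[q],[1,50,99],axis=0).round(1))
# rails: x profile of height at y 255..268
q=f&(P[...,1]>258)&(P[...,1]<270)
X=P[q]; 
for b in range(480,696,4):
    s=X[(X[:,0]>=b)&(X[:,0]<b+4)]; 
    if len(s): print(b,s[:,2].mean().round(1),end='; ')
```

```text
top y max [272.54199511 295.35742583 298.81506395] x [485.34263867 487.00477081 903.39512856 906.30470711]
[[497.2 181.2  52.7]
 [522.3 211.6  55. ]
 [546.5 244.2  56.7]]
[[561.5 213.7  53.3]
 [603.2 224.   55.1]
 [610.4 249.4  56.3]]
484 56.9; 488 57.0; 492 54.7; 496 50.2; 500 50.3; 504 50.2; 508 50.4; 512 50.3; 516 50.5; 520 50.4; 524 50.5; 528 50.3; 532 50.3; 536 50.2; 540 50.3; 544 50.4; 548 54.8; 552 57.1; 556 55.8; 560 50.2; 564 50.3; 568 50.1; 572 50.2; 576 50.2; 580 50.2; 584 50.2; 588 50.3; 592 50.2; 596 50.4; 600 50.2; 604 50.2; 608 50.3; 612 52.9; 616 57.0; 620 56.9; 624 50.4; 628 50.3; 632 50.3; 636 50.6; 640 50.3; 644 50.2; 648 50.3; 652 50.4; 656 50.3; 660 50.3; 664 50.0; 668 50.2; 672 50.2; 676 53.2; 680 56.7; 684 56.4; 688 47.9;
```

Emit:
step_arm(
  commands=[
    [1,-1.2,0,6,0],
    [1,-1.2,0,12,0],
    [1,-1.2,0,15,0],
    [1,-1.2,0,16.1,0],
    [1,-1.2,0,16.1,0],
  ],
)

```text
clock: 8.88
tcp_pos: [586.1, 275.9, 53.2]
tool_rot: [0.713, 0.702, -0.0, -0.0]
ft_force: [0.5, 0.7, -0.3]
gripper_width: -0.0
gripper_force: 0.0
```

Run:
```python
from h import *
go(584.8,177,52,89.1)
```

```text
tcp [586.1 275.9  53.2] yaw 89.1 clk 8.88 shift cm [-9.89  0.02  0.13] turn 0.0
```

Emit:
step_arm(
  commands=[
    [1,-0.8,0,0,0],
    [1,-1.6,0,0,0],
    [1,-2.4,0,0,0],
    [1,-3.2,0,0,0],
    [1,-4.0,0,0,0],
    [1,-4.8,0,0,0],
    [1,-5.6,0,0,0],
    [1,-6.4,0,0,0],
    [1,-7.2,0,0,0],
    [1,-8.0,0,0,0],
    [1,-8.6,0,0,0],
    [1,-9.1,0,0,0],
    [1,-9.5,0,0,0],
    [1,-9.8,0,0,0],
    [1,-9.8,0,0,0],
    [1,-9.3,0,0,0],
    [1,-9.3,0,-6,0],
    [1,-9.3,0,-12,0],
    [1,-9.3,0,-15,0],
    [1,-9.3,0,-15,0],
  ],
)

```text
clock: 11.38
tcp_pos: [585.7, 183.5, 205.7]
tool_rot: [0.712, 0.702, 0.002, 0.002]
ft_force: [-0.1, 0.0, 0.0]
gripper_width: 0.1
gripper_force: 0.0
```

Run:
```python
from h import *
go(583.6,82,200,89.1)
im,d,m=cap('scene'); P=cloud(d,m); im=im.astype(int)
w=(im.min(2)>150)&(P[...,2]>49)&(P[...,2]<63)&(P[...,1]<280)&(P[...,1]>40)&(P[...,0]<680)
for a,b in((490,550),(555,620)):
    q=w&(P[...,0]>a)&(P[...,0]<b); print(np.percentile(P[q],[1,50,99],axis=0).round(1) if q.sum() else 0)
```

```text
tcp [585.7 183.5 205.7] yaw 89.2 clk 11.38 shift cm [-10.15  -0.07   0.57] turn 0.1
[[497.2 142.2  51.2]
 [518.7 201.8  57.1]
 [547.4 248.5  60.7]]
[[563.2  68.3  52.7]
 [589.8  73.4  56.3]
 [610.2  80.5  59.8]]
```

Emit:
step_arm(
  commands=[
    [0.5,-5,0,0.5,0],
    [0,-10.3,-0.1,0.5,0],
    [0,-10.3,-0.1,0.5,0],
    [0,-10.3,-0.1,0.5,0],
    [0,-10.3,-0.1,0.5,0],
  ],
)

```text
clock: 12.05
tcp_pos: [581.3, 81.7, 197.4]
tool_rot: [0.712, 0.703, -0.001, -0.001]
ft_force: [-0.7, -0.2, 0.5]
gripper_width: 85.2
gripper_force: 0.0
```

Run:
```python
from h import *
go(583.6,82,33,89.1)
im,d,m=cap('wrist','w3.png'); P=cloud(d,m); im=im.astype(int); x,y,h=np.moveaxis(P,-1,0)
w=(d>0)&(h>52)&(h<59)&(y<180)&(y>40)&(x>540)&(x<625)&(im.min(2)>110)
print(rect(P[w]),np.percentile(P[w],[.5,50,99.5],axis=0).round(1))
f=(d>0)&(h>48)&(h<52)&(y<180)&(x>490)&(x<690); print(np.percentile(P[f][:,1],[.2,1]))
q=w&(y<95); print(np.percentile(P[q],[.5,50,99.5],axis=0).round(1))
```

```text
tcp [581.3  81.7 197.4] yaw 89.3 clk 12.05 shift cm [ 0.03  0.26 16.44] turn 0.2
([581.3, 125.9], [107.5, 83.2], 89.62) [[540.4  73.1  52.7]
 [582.  128.9  55. ]
 [621.  178.3  57.3]]
[101.05799056 102.53805487]
[[560.7  72.4  53.5]
 [584.6  80.   54.9]
 [609.3  94.7  56.6]]
```

View pics/w3.png

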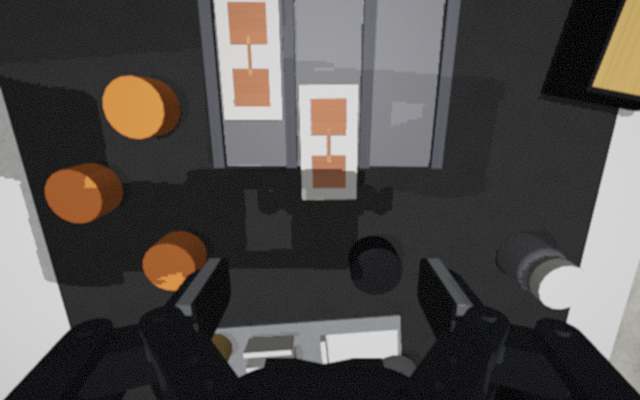

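Wrist view 3 shows the lane 1 panel overhanging by about 30 mm, with its end at row 198, columns 302–357. The empty gripper is above the aisle.

Emit:
step_arm(
  commands=[
    [0,0.2,0.4,6,0],
    [0,0.2,0.4,12,0],
    [0,0.2,0.4,15,0],
    [0,0.2,0.4,16.4,0],
    [0,0.2,0.4,16.4,0],
    [0.5,0.2,0.4,16.4,0],
    [1,0.2,0.4,16.4,0],
    [1,0.2,0.4,16.4,0],
    [1,0.2,0.4,16.4,0],
    [1,0.2,0.4,16.4,0],
  ],
  squeeze=20,
)

```text
clock: 13.35
tcp_pos: [586.9, 82.6, 35.5]
tool_rot: [0.712, 0.702, 0.001, 0.001]
ft_force: [-0.2, 0.2, 6.4]
gripper_width: 49.1
gripper_force: 22.5
```

Emit:
step_arm(
  commands=[
    [1,0,0,-0.5,0],
    [1,0,0,-1,0],
    [1,0,0,-2,0],
    [1,0,0,-3,0],
    [1,0,0,-3,0],
    [1,0,0,-3,0],
  ],
)

```text
clock: 14.1
tcp_pos: [585.9, 82.6, 64.4]
tool_rot: [0.712, 0.702, -0.0, 0.0]
ft_force: [-0.7, 0.0, -0.9]
gripper_width: 49.5
gripper_force: 22.0
```

Run:
```python
from h import *
s=manip.read_state(); print(s['tcp_pos'],s['ft_force'],s['ft_torque'])
for n,b in(('wrist',(0,400,0,640)),('side',(180,300,230,400))):
    im,d,m=cap(n)
    im=im[b[0]:b[1],b[2]:b[3],::-1]; im=cv2.resize(im,(400,int(400*im.shape[0]/im.shape[1])))
    globals()[n]=im
h=max(wrist.shape[0],side.shape[0])
cv2.imwrite('pics/c4.png',np.hstack([cv2.copyMakeBorder(i,0,h-i.shape[0],0,0,0) for i in(wrist,side)]))
```

```text
[585.86811814  82.62286887  64.40507687] [-0.67247831  0.00722466 -0.93178021] [0.00427092 0.00992313 0.04140576]
```

View pics/c4.png

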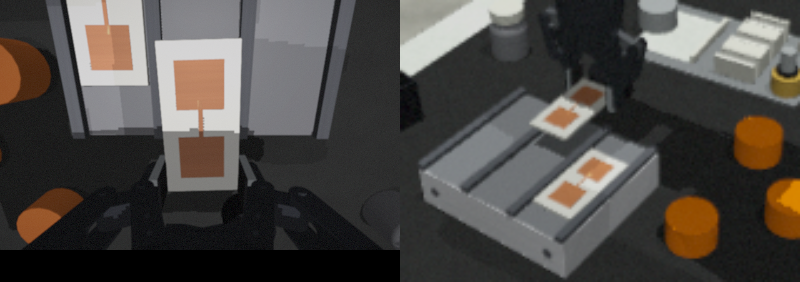

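The composite shows the panel gripped at its end, still horizontal above the fixture, and it has not swung. I'll loosen the grip slightly here, where a slip would only drop it back into the channel.

Emit:
step_arm(
  commands=[
    [0.43,0,0,0,0],
    [0.43,0,0,0,0],
  ],
)

```text
clock: 14.45
tcp_pos: [585.8, 82.6, 64.1]
tool_rot: [0.712, 0.702, -0.0, -0.0]
ft_force: [-0.0, -1.1, -0.7]
gripper_width: 49.4
gripper_force: 22.0
```

```bash
cat >> h.py <<'E'
def tilt(x0=560,x1=612,y0=40,y1=200,zmin=52):
    im,d,m=cap('wrist'); P=cloud(d,m); C=im.astype(int); x,y,h=np.moveaxis(P,-1,0)
    tcp=manip.read_state()['tcp_pos']
    w=(d>0)&(C[...,0]>90)&((C.min(2)>110)|((C[...,0]-C[...,2])>50))&(abs(x-tcp[0])<23)&(y>y0)&(y<y1)&(h>zmin)&(h<tcp[2]+60)
    Q=P[w]; c=Q.mean(0); U=np.linalg.svd(Q-c,full_matrices=False)[2]
    n=U[2]*np.sign(U[2][2]); lo=Q[Q[:,1]>np.percentile(Q[:,1],97)].mean(0); hi=Q[Q[:,1]<np.percentile(Q[:,1],3)].mean(0)
    print('tilt deg',np.degrees(np.arccos(n[2])).round(1),'n',n.round(2),'near',hi.round(1),'far',lo.round(1),len(Q))
E
python3 - <<'E'
from h import *
s=manip.read_state(); print(s['tcp_pos'],s['ft_force'],s['gripper_width'],s['gripper_force']); tilt()
E
```

```text
[585.81653106  82.63182731  64.07666964] [-0.04353511 -1.06596741 -0.67439854] 49.42596823984829 22.01503872871399
tilt deg 0.5 n [0.   0.01 1.  ] near [585.2  75.3  82.8] far [587.1 171.9  81.3] 27152
```

Emit:
step_arm(
  commands=[
    [0.42,0,0,0,0],
    [0.42,0,0,0,0],
    [0.41,0,0,0,0],
    [0.41,0,0,0,0],
  ],
)

```text
clock: 15.0
tcp_pos: [586.1, 82.6, 64.4]
tool_rot: [0.712, 0.702, 0.0, 0.0]
ft_force: [0.4, 0.0, 0.7]
gripper_width: 50.5
gripper_force: 0.0
```

Run:
```python
from h import *
s=manip.read_state(); print(s['tcp_pos'],s['ft_force'],s['gripper_width'],s['gripper_force']); tilt()
```

```text
[586.07107837  82.62349049  64.43516634] [0.43287519 0.03068162 0.71745103] 50.51861006645788 0.0
tilt deg 0.0 n [-0.  0.  1.] near [587.   70.   54.9] far [584.4 166.6  54.8] 18330
```

Emit:
step_arm(
  commands=[
    [0.37,-1,0,0,0],
    [0.37,-1.9,0,0,0],
    [0.37,-1.9,0,0,0],
    [0.37,-1.9,0,2,0],
    [0.37,-1.9,0,3.1,0],
    [0.37,-1.9,0,3.1,0],
    [0.39,-1.9,0,3.1,0],
    [0.41,-1.9,0,3.1,0],
    [0.43,-1.9,0,3.1,0],
    [0.5,-1.9,0,3.1,0],
    [0.5,-1.9,0,3.1,0],
  ],
)

```text
clock: 16.42
tcp_pos: [586.0, 63.6, 33.6]
tool_rot: [0.712, 0.702, 0.0, 0.0]
ft_force: [-0.1, -0.1, 0.8]
gripper_width: 48.9
gripper_force: 20.6
```

Run:
```python
from h import *
s=manip.read_state(); print(s['tcp_pos'],s['ft_force'],s['gripper_width'],s['gripper_force']); tilt()
```

```text
[585.97204744  63.62827858  33.56616664] [-0.08983909 -0.12805678  0.76952126] 48.92075050791271 20.60369610786438
tilt deg 0.9 n [-0.   -0.02  1.  ] near [586.3  70.3  54.3] far [585.1 166.5  55.8] 32007
```

Emit:
step_arm(
  commands=[
    [0.5,0,0,-1,0],
    [0.5,0,0,-2,0],
    [0.5,0,0,-3,0],
    [0.5,0,0,-3,0],
    [0.5,0,0,-3,0],
  ],
)

```text
clock: 17.1
tcp_pos: [585.6, 63.6, 63.4]
tool_rot: [0.712, 0.702, -0.0, -0.0]
ft_force: [0.4, -1.1, -1.1]
gripper_width: 48.5
gripper_force: 20.8
```

Run:
```python
from h import *
s=manip.read_state(); print(s['tcp_pos'],s['ft_force'],s['gripper_width'],s['gripper_force']); tilt()
```

```text
[585.56842621  63.61596344  63.42231495] [ 0.44391515 -1.10596489 -1.06903251] 48.51763313087771 20.83497405052185
tilt deg 3.7 n [0.   0.07 1.  ] near [586.   70.2  84.3] far [585.1 166.4  77.8] 30262
```

Emit:
step_arm(
  commands=[
    [0.427,0,0,0,0],
    [0.427,0,0,0,0],
    [0.427,0,0,0,0],
  ],
)

```text
clock: 17.52
tcp_pos: [585.6, 63.6, 63.1]
tool_rot: [0.712, 0.702, -0.0, -0.0]
ft_force: [-0.5, 0.5, -1.1]
gripper_width: 49.3
gripper_force: 18.5
```

Run:
```python
from h import *
s=manip.read_state(); print(s['ft_force'],s['gripper_width'],s['gripper_force']); tilt()
```

```text
[-0.49979222  0.51459516 -1.13718368] 49.29992437530527 18.502902388572693
tilt deg 3.6 n [0.   0.06 1.  ] near [586.   70.2  84. ] far [585.3 166.3  77.7] 30304
```

Emit:
step_arm(
  commands=[
    [0.425,0,0,0,0],
    [0.424,0,0,0,0],
    [0.424,0,0,0,0],
    [0.424,0,0,0,0],
  ],
)

```text
clock: 18.08
tcp_pos: [585.7, 63.6, 63.3]
tool_rot: [0.712, 0.702, 0.0, -0.0]
ft_force: [-0.8, -1.4, -0.3]
gripper_width: 49.1
gripper_force: 14.1
```

Run:
```python
from h import *
s=manip.read_state(); print(s['ft_force'],s['gripper_width'],s['gripper_force']); tilt()
```

```text
[-0.78005135 -1.36835994 -0.32175539] 49.113041519166 14.054819494485855
tilt deg 3.6 n [0.   0.06 1.  ] near [586.5  70.2  84.3] far [585.4 166.4  78. ] 30319
```

Emit:
step_arm(
  commands=[
    [0.421,0,0,0,0],
    [0.42,0,0,0,0],
    [0.42,0,0,0,0],
    [0.42,0,0,0,0],
  ],
)

```text
clock: 18.62
tcp_pos: [585.7, 63.6, 63.3]
tool_rot: [0.712, 0.702, 0.0, -0.0]
ft_force: [-0.3, 0.3, -1.1]
gripper_width: 49.8
gripper_force: 8.1
```

Run:
```python
from h import *
s=manip.read_state(); print(s['ft_force'],s['gripper_width'],s['gripper_force']); tilt()
```

```text
[-0.26110782  0.29100085 -1.06075735] 49.80341557533177 8.117225021123886
tilt deg 3.7 n [0.   0.06 1.  ] near [586.3  70.3  84.3] far [585.1 166.4  77.8] 30344
```

Emit:
step_arm(
  commands=[
    [0.419,0,0,0,0],
    [0.418,0,0,0,0],
    [0.4175,0,0,0,0],
    [0.4175,0,0,0,0],
    [0.4175,0,0,0,0],
  ],
)

```text
clock: 19.3
tcp_pos: [585.7, 63.6, 63.4]
tool_rot: [0.712, 0.702, 0.0, 0.0]
ft_force: [0.2, 1.2, -0.0]
gripper_width: 49.9
gripper_force: 4.5
```

Run:
```python
from h import *
s=manip.read_state(); print(s['ft_force'],s['gripper_width'],s['gripper_force']); tilt()
```

```text
[ 0.17391942  1.19542771 -0.03056162] 49.91096843914314 4.500205367803574
tilt deg 17.8 n [0.   0.31 0.95] near [586.3  70.1  84.5] far [584.7 162.2  55. ] 25049
```

The loosened grip let it swing until the tail rested on the floor (tilt 18°), and it is still held at 4.5 N. I'll lift it gently at this grip.

Emit:
step_arm(
  commands=[
    [0.4177,0,0,-0.5,0],
    [0.4177,0,0,-1,0],
    [0.4177,0,0,-1.6,0],
    [0.4177,0,0,-2.2,0],
    [0.4177,0,0,-2.8,0],
    [0.4177,0,0,-3.4,0],
    [0.4177,0,0,-4,0],
    [0.4177,0,0,-4.6,0],
    [0.4177,0,0,-5.2,0],
    [0.4177,0,0,-5.8,0],
    [0.4177,0,0,-6.4,0],
    [0.4177,0,0,-7,0],
    [0.4177,0,0,-7.6,0],
    [0.4177,0,0,-8.2,0],
    [0.4177,0,0,-8.2,0],
    [0.4177,0,0,-8.2,0],
  ],
)

```text
clock: 21.35
tcp_pos: [585.5, 63.6, 145.2]
tool_rot: [0.712, 0.702, -0.0, -0.0]
ft_force: [0.0, -0.4, -2.1]
gripper_width: 50.0
gripper_force: 5.0
```

Run:
```python
from h import *
s=manip.read_state(); print(s['tcp_pos'],s['ft_force'],s['gripper_width'],s['gripper_force']); 
tilt(y0=20)
a=cv2.imread('pics/w3.png') # placeholder shape
w=np.load('last_wrist.npz')['im'][:,:,::-1]; im,d,m=cap('side'); w=cv2.resize(w,(400,250)); s=cv2.resize(im[150:290,230:410,::-1],(390,303))
cv2.imwrite('pics/c5.png',np.hstack([cv2.copyMakeBorder(w,0,53,0,0,0),s]))
```

```text
[585.53088399  63.63404401 145.20478194] [ 0.02055117 -0.38725186 -2.06740347] 50.02544060025279 5.022855028510094
tilt deg 46.2 n [0.01 0.72 0.69] near [586.6  71.1 167.2] far [584.8 141.1  93.9] 15933
```

View pics/c5.png

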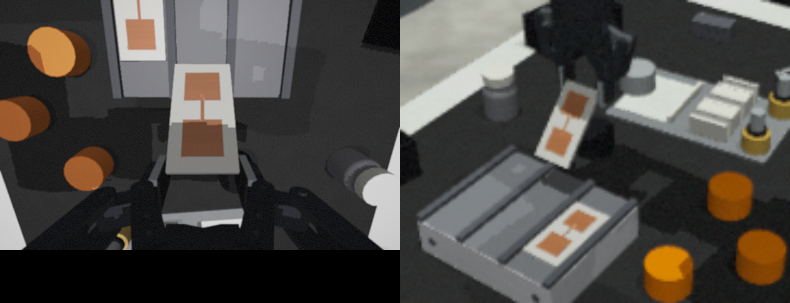

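The composite shows the panel held at a 46° tilt with its tail towards the fixture, and the scene is otherwise intact. I'll tighten the grip to about 8 N and push the tail against the fixture's aisle face to bring the panel vertical.

Emit:
step_arm(
  commands=[
    [0.42,-2,0,0,0],
    [0.42,-4,0,0,0],
    [0.42,-4.9,0,0,0],
    [0.42,-4.9,0,2,0],
    [0.42,-4.9,0,4,0],
    [0.42,-4.9,0,5.2,0],
    [0.42,-4.4,0,5.2,0],
    [0.42,-3.4,0,5.2,0],
    [0.42,-2.4,0,5.2,0],
    [0.42,-1.4,0,5.2,0],
    [0.42,-0.6,0,5.2,0],
    [0.42,0.2,0,5.2,0],
    [0.42,1,0,5.2,0],
    [0.42,1.8,0,5.2,0],
    [0.42,2.4,0,5.2,0],
    [0.42,3,0,5.2,0],
    [0.42,3,0,5.2,0],
  ],
)

```text
clock: 23.58
tcp_pos: [586.1, 94.0, 93.3]
tool_rot: [0.712, 0.702, 0.0, -0.0]
ft_force: [0.4, -0.5, -1.3]
gripper_width: 49.6
gripper_force: 9.8
```

Run:
```python
from h import *
s=manip.read_state(); print(s['tcp_pos'],s['ft_force'],s['gripper_width'],s['gripper_force']); 
w,d,m=cap('wrist'); w=w[:,:,::-1]; im,d,m=cap('side'); w=cv2.resize(w,(400,250)); s=cv2.resize(im[150:290,230:410,::-1],(390,303))
cv2.imwrite('pics/c6.png',np.hstack([cv2.copyMakeBorder(w,0,53,0,0,0),s]))
```

```text
[586.08418522  94.0174454   93.29668007] [ 0.41272907 -0.53990821 -1.28590126] 49.642754979593064 9.75883349776268
```

View pics/c6.png

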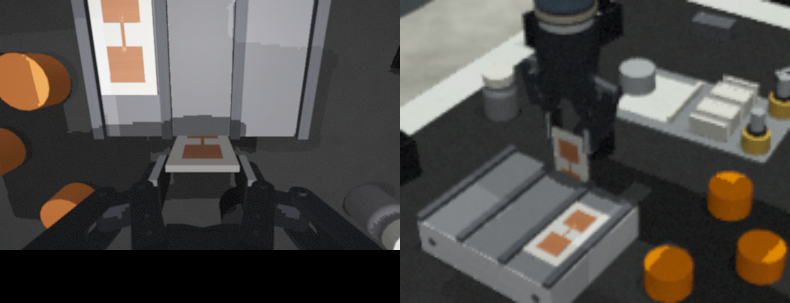

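The panel now looks near vertical in the grip. I'll grip it firmly, back off, lift and measure.

Emit:
step_arm(
  commands=[
    [0.44,0,0,0,0],
    [0.5,0,0,0,0],
    [0.5,0,0,0,0],
    [0.5,-1.5,0,0,0],
    [0.5,-3,0,-2,0],
    [0.5,-3,0,-6,0],
    [0.5,-3,0,-6,0],
    [0.5,-3,0,-6,0],
  ],
  squeeze=30,
)

```text
clock: 24.68
tcp_pos: [585.1, 63.0, 153.0]
tool_rot: [0.712, 0.702, -0.0, -0.0]
ft_force: [-0.6, 0.1, -1.1]
gripper_width: 48.7
gripper_force: 31.4
```

```bash
cat >> h.py <<'E'
def vert():
    s=manip.read_state(); im,d,m=cap('wrist'); P=cloud(d,m); C=im.astype(int); M=R.from_quat(s['tool_rot']).as_matrix()
    L=(P-s['tcp_pos'])@M   # tool coords (z down)
    w=(d>0)&(abs(L[...,1])<23)&(abs(L[...,0])<60)&(L[...,2]<90)&(L[...,2]>-60)&(C[...,0]>70)
    Q=L[w]
    zb=Q[:,2].min(); print('tcp',s['tcp_pos'].round(1),'w',s['gripper_width'].round(1),'F',s['gripper_force'].round(1),'n',len(Q),'zmin',zb.round(1))
    for a in range(-50,90,8):
        t=Q[(Q[:,2]>=a)&(Q[:,2]<a+8)]
        if len(t)>20: print(a,len(t),'x+ %.1f x- %.1f y %.1f %.1f'%(np.percentile(t[:,0],98),np.percentile(t[:,0],2),t[:,1].min(),t[:,1].max()),end=' | ')
    print()
E
python3 -c "
from h import *
vert()"
```

```text
Traceback (most recent call last):
  File "h.py", line 37, in vert
    zb=Q[:,2].min(); print('tcp',s['tcp_pos'].round(1),'w',s['gripper_width'].round(1),'F',s['gripper_force'].round(1),'n',len(Q),'zmin',zb.round(1))
                                                           ^^^^^^^^^^^^^^^^^^^^^^^^
AttributeError: 'float' object has no attribute 'round'
```

```bash
sed -i "s/s\['gripper_width'\].round(1)/round(s['gripper_width'],1)/; s/s\['gripper_force'\].round(1)/round(s['gripper_force'],1)/" h.py
python3 -c "
from h import *
vert()
print(wcheck('side'))"
```

```text
tcp [584.7  63.3 152.4] w 49.2 F 31.4 n 6323 zmin -23.4
-26 1479 x+ 11.8 x- 6.9 y -23.0 22.8 | -18 808 x+ 11.7 x- 10.5 y -23.0 22.9 | -10 689 x+ 11.6 x- 10.3 y -22.9 22.9 | -2 560 x+ 11.1 x- 9.9 y -22.9 23.0 | 6 484 x+ 10.7 x- 9.5 y -22.9 23.0 | 14 396 x+ 10.3 x- 9.2 y -23.0 22.7 | 22 379 x+ 9.7 x- 8.7 y -22.8 22.9 | 30 360 x+ 9.4 x- 8.3 y -22.9 22.8 | 38 290 x+ 9.1 x- 8.1 y -23.0 22.8 | 46 273 x+ 8.7 x- 7.6 y -22.9 23.0 | 54 220 x+ 8.4 x- 7.3 y -22.9 22.9 | 62 193 x+ 7.9 x- 6.9 y -22.8 22.9 | 70 192 x+ 7.3 x- 6.4 y -22.8 22.9 | 
([666.1, -175.1], 27.2, 110, [661.3, -173.2], np.float64(40.6))
```

The face fit puts the panel about 2.7° off vertical with its bottom edge 76.5 mm below the TCP. The weight has meanwhile been knocked to about x = 663, so I'll mend that after placing this panel.

```bash
python3 -c "
from h import *
go(520.3,-230.9,150,94.35)"
```

```text
tcp [584.6  63.5 152. ] yaw 89.2 clk 24.82 shift cm [-29.53  -6.01   0.21] turn -5.2
```

Emit:
step_arm(
  commands=[
    [0.5,-4,-1,0.2,-1],
    [0.5,-8,-2,0.2,-2],
    [0.5,-12,-3,0.2,-3],
    [0.5,-16,-4,0.2,-4],
    [0.5,-20,-5,0.2,-5.2],
    [0.5,-24,-6,0.2,-5.2],
    [0.5,-27,-6,0.2,-5.2],
    [0.5,-29,-6,0.2,-5.2],
    [0.5,-29.5,-6,0.2,-5.2],
    [0.5,-29.5,-6,0.2,-5.2],
    [0.5,-29.5,-6,0.2,-5.2],
    [0.5,-29.5,-6,0.2,-5.2],
  ],
)

```text
clock: 26.32
tcp_pos: [521.5, -229.5, 151.4]
tool_rot: [0.679, 0.734, 0.0, -0.0]
ft_force: [0.2, 0.5, -0.6]
gripper_width: 49.2
gripper_force: 31.3
```

Run:
```python
from h import *
go(520.3,-230.9,83.5,94.35)
vert()
z=np.load('last_wrist.npz'); m=dict(K=z['K'],position=z['p'],orientation=z['o']); P=cloud(z['d'],m); C=z['im'].astype(int)
a=np.radians(4.35); O=np.array([574.1,-173.3]); D=P[...,:2]-O; X=D@[np.cos(a),np.sin(a)]; Y=D@[-np.sin(a),np.cos(a)]; H=P[...,2]
q=(abs(X+58)<24)&(H>32)&(H<42)&(abs(Y)<80)&(z['d']>0)
print([(b,int((q&(Y>=b)&(Y<b+2)).sum())) for b in range(-76,76,2)])
q=(abs(Y)<55)&(X>30)&(H>35)&(H<52)&(X<140); print('weight',circ(P[q],28))
cv2.imwrite('pics/w7.png',z['im'][:,:,::-1])
```

```text
tcp [ 521.5 -229.5  151.4] yaw 94.5 clk 26.32 shift cm [-0.14 -0.13  6.79] turn 0.1
tcp [ 521.5 -229.5  151.4] w 49.2 F 31.3 n 6352 zmin -23.1
-26 1483 x+ 11.9 x- 6.9 y -23.0 22.9 | -18 824 x+ 11.8 x- 10.6 y -23.0 23.0 | -10 672 x+ 11.6 x- 10.3 y -23.0 22.9 | -2 565 x+ 11.2 x- 10.0 y -22.9 22.9 | 6 500 x+ 10.8 x- 9.7 y -22.9 22.9 | 14 399 x+ 10.4 x- 9.3 y -23.0 23.0 | 22 390 x+ 9.8 x- 8.8 y -23.0 22.8 | 30 348 x+ 9.4 x- 8.5 y -22.9 22.9 | 38 293 x+ 9.3 x- 8.2 y -22.9 22.9 | 46 255 x+ 8.8 x- 7.8 y -22.9 23.0 | 54 237 x+ 8.5 x- 7.4 y -22.9 23.0 | 62 192 x+ 8.0 x- 7.0 y -23.0 22.8 | 70 193 x+ 7.4 x- 6.6 y -22.7 22.8 | 
[(-76, 0), (-74, 0), (-72, 0), (-70, 0), (-68, 0), (-66, 0), (-64, 0), (-62, 0), (-60, 0), (-58, 70), (-56, 115), (-54, 0), (-52, 0), (-50, 0), (-48, 0), (-46, 0), (-44, 0), (-42, 54), (-40, 128), (-38, 157), (-36, 126), (-34, 151), (-32, 137), (-30, 124), (-28, 165), (-26, 124), (-24, 168), (-22, 130), (-20, 165), (-18, 134), (-16, 165), (-14, 134), (-12, 147), (-10, 152), (-8, 78), (-6, 0), (-4, 0), (-2, 0), (0, 0), (2, 0), (4, 0), (6, 71), (8, 124), (10, 186), (12, 185), (14, 124), (16, 184), (18, 184), (20, 124), (22, 184), (24, 186), (26, 187), (28, 126), (30, 188), (32, 191), (34, 191), (36, 177), (38, 145), (40, 61), (42, 0), (44, 0), (46, 0), (48, 0), (50, 0), (52, 0), (54, 149), (56, 182), (58, 191), (60, 104), (62, 0), (64, 0), (66, 0), (68, 0), (70, 0), (72, 0), (74, 0)]
weight ([668.1, -176.2], 28.3, 4176, [666.5, -175.5], np.float64(41.9))
```

View pics/w7.png

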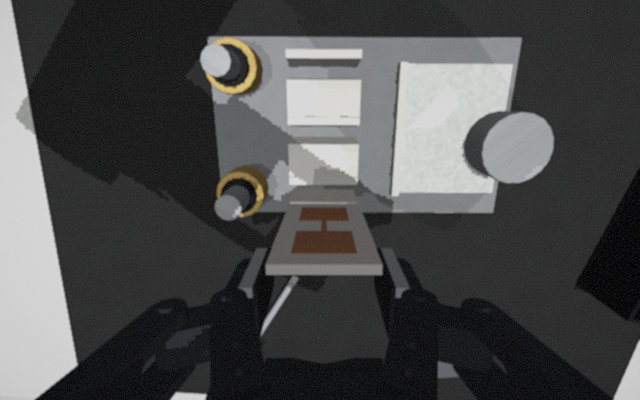

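Wrist view 7 shows the panel upright above slot 0 at pixel (325,240). The weight sits shifted at (515,147). The slot model fits to within 0.5 mm, so I'll lower the panel.

Emit:
step_arm(
  commands=[
    [0.5,-0.1,-0.1,0,0],
    [0.5,-0.1,-0.1,2,0],
    [0.5,-0.1,-0.1,4,0],
    [0.5,-0.1,-0.1,5.5,0],
    [0.5,-0.1,-0.1,6.3,0],
    [0.5,-0.1,-0.1,6.7,0],
    [0.5,-0.1,-0.1,6.8,0],
    [0.5,-0.1,-0.1,6.8,0],
  ],
)

```text
clock: 27.38
tcp_pos: [520.6, -231.8, 84.4]
tool_rot: [0.679, 0.734, -0.0, 0.0]
ft_force: [-1.4, -0.4, 5.2]
gripper_width: 49.1
gripper_force: 31.7
```

```bash
python3 -c "
from h import *
go(520.3,-230.9,83.5,94.35);print(manip.read_state()['ft_force'])
vert()"
```

```text
tcp [ 520.6 -231.8   84.4] yaw 94.4 clk 27.38 shift cm [ 0.09 -0.03  0.09] turn 0.0
[-1.41840508 -0.38141169  5.19219285]
tcp [ 520.6 -231.8   84.4] w 49.1 F 31.7 n 11962 zmin -23.6
-26 1465 x+ 11.8 x- 6.9 y -23.0 23.0 | -18 843 x+ 11.8 x- 10.6 y -22.9 23.0 | -10 686 x+ 11.6 x- 10.3 y -23.0 23.0 | -2 583 x+ 11.3 x- 10.0 y -22.9 23.0 | 6 489 x+ 10.9 x- 9.7 y -22.9 23.0 | 14 416 x+ 10.5 x- 9.4 y -22.9 22.9 | 22 390 x+ 9.9 x- 8.9 y -23.0 23.0 | 30 359 x+ 9.6 x- 8.6 y -22.7 22.7 | 38 304 x+ 9.4 x- 8.4 y -22.9 22.8 | 46 4403 x+ 47.0 x- 8.5 y -23.0 23.0 | 54 485 x+ 48.1 x- 7.8 y -22.8 22.8 | 62 365 x+ 59.9 x- 7.5 y -23.0 23.0 | 70 421 x+ 58.4 x- 48.7 y -23.0 22.9 | 78 753 x+ 58.3 x- -54.5 y -23.0 23.0 |
```

Emit:
step_arm(
  commands=[
    [0.42,-0.1,0,0,0],
    [0.41,-0.1,0,0,0],
    [0.4,-0.1,0,0,0],
    [0.36,-0.1,0,0,0],
    [0.34,-0.1,0,0,0],
    [0.34,-0.1,0,0,0],
    [0.34,-0.1,0,-2,0],
    [0.34,-0.1,0,-5,0],
    [0.34,-0.1,0,-9,0],
    [0.34,-0.1,0,-12,0],
    [0.34,-0.1,0,-12,0],
  ],
  squeeze=20,
)

```text
clock: 28.8
tcp_pos: [522.1, -233.5, 205.8]
tool_rot: [0.68, 0.734, 0.0, 0.003]
ft_force: [-0.2, 0.1, 0.4]
gripper_width: 55.8
gripper_force: 0.0
```

```bash
cat >> h.py <<'E'
def rackpan(n='wrist'):
    im,d,m=cap(n); P=cloud(d,m); a=np.radians(4.35); D=P[...,:2]-[574.1,-173.3]; X=D@[np.cos(a),np.sin(a)]; Y=D@[-np.sin(a),np.cos(a)]; H=P[...,2]
    q=(d>0)&(abs(X+58)<45)&(abs(Y)<75)&(H>45)&(H<125)
    for s in(-48,0,48):
        k=q&(abs(Y-s)<22)
        if k.sum()>30: 
            print('slot',s,'top z',np.percentile(H[k],99).round(1),'X',np.percentile(X[k],[1,99]).round(1), [(z,np.percentile(Y[k&(H>z)&(H<z+10)],[5,95]).round(1).tolist()) for z in(45,70,98) if (k&(H>z)&(H<z+10)).sum()>10])
E
python3 - <<'E'
from h import *
rackpan(); print(wcheck()); 
go(667.3,-175.9,14,4.35)
E
```

```text
slot -48 top z 107.0 X [-82.4 -34. ] [(45, [-46.5, -45.9]), (70, [-45.9, -45.1]), (98, [-49.8, -44.8])]
([667.7, -176.8], 27.9, 2621, [664.8, -175.3], np.float64(41.9))
tcp [ 520.2 -232.2  202.8] yaw 94.4 clk 28.90 shift cm [ 4.48 15.11 18.87] turn 90.0
```

Panel 0 stands correctly in slot 0. Next I'll put the weight back.

Emit:
step_arm(
  commands=[
    [0,0.5,1.7,0,10],
    [0,1,3.4,0,20],
    [0,1.5,5,0,30],
    [0,2,6.6,0,40],
    [0,2.5,8.3,0,50],
    [0,3,10,0,60],
    [0,3.5,12,2,70],
    [0,4,14,4,80],
    [0,4.5,15.1,6,90],
    [0,4.5,15.1,6,90],
    [0,4.5,15.1,10,90],
    [0,4.5,15.1,12,90],
    [0,4.5,15.1,12,90],
  ],
)

```text
clock: 30.52
tcp_pos: [665.9, -175.8, 81.3]
tool_rot: [0.999, 0.039, -0.002, -0.001]
ft_force: [-0.3, -0.5, 1.0]
gripper_width: 85.3
gripper_force: 0.0
```

Run:
```python
from h import *
print(wcheck());go(667,-176,14,4.35)
```

```text
([668.4, -176.1], 27.9, 5298, [666.9, -175.4], np.float64(41.8))
tcp [ 667.2 -176.3   83. ] yaw 4.4 clk 30.57 shift cm [-0.01 -0.03  6.9 ] turn 0.1
```

Emit:
step_arm(
  commands=[
    [0,0,0,3,0],
    [0,0,0,6,0],
    [0,0,0,6.9,0],
    [0,0,0,6.9,0],
    [1,0,0,6.9,0],
    [1,0,0,6.9,0],
    [1,0,0,6.9,0],
    [1,0,0,6.9,0],
    [1,0,0,6.9,0],
    [1,0,0,5.2,0],
    [1,-1.5,-0.4,5.2,0],
    [1,-3,-0.8,5.2,0],
    [1,-3.8,-1,5.2,0],
    [1,-3.8,-1,5.2,0],
    [1,-3.8,-1,6.2,0],
    [1,-3.8,-1,6.7,0],
    [1,-3.8,-1,6.8,0],
    [1,-3.8,-1,6.8,0],
  ],
  squeeze=50,
)

```text
clock: 32.83
tcp_pos: [629.3, -169.1, 16.4]
tool_rot: [0.999, 0.038, -0.0, 0.0]
ft_force: [-1.9, 0.8, 5.1]
gripper_width: 54.5
gripper_force: 55.3
```

Emit:
step_arm(
  commands=[
    [0.3,0,0,0,0],
    [0,0,0,0,0],
    [0,0,0,0,0],
    [0,0,0,0,0],
    [0,0,0,-4,0],
    [0,0,0,-10,0],
    [0,0,0,-16,0],
    [0,0,0,-19,0],
    [0,0,0,-19,0],
  ],
)

```text
clock: 33.95
tcp_pos: [630.9, -169.8, 208.8]
tool_rot: [0.999, 0.038, 0.003, 0.002]
ft_force: [-0.3, 0.2, 0.3]
gripper_width: 85.8
gripper_force: 0.0
```

Run:
```python
from h import *
print(wcheck());rackpan();go(522.4,275,190,89.1)
```

```text
([628.8, -167.9], 27.9, 2406, [630.0, -167.7], np.float64(41.8))
slot -48 top z 107.0 X [-82.4 -32.9] [(45, [-50.8, -46.8]), (70, [-50.8, -46.8]), (98, [-51.9, -47.3])]
tcp [ 628.5 -168.8  204.6] yaw 4.4 clk 34.05 shift cm [ -7.18 -45.06   1.5 ] turn -84.7
```

Emit:
step_arm(
  commands=[
    [0,-1,-5,0,-10],
    [0,-2,-11,0,-20],
    [0,-3,-17,0,-30],
    [0,-4,-23,0,-40],
    [0,-5,-29,0,-50],
    [0.5,-6,-35,0,-60],
    [1,-7,-41,0,-70],
    [1,-7.2,-44,0,-80],
    [1,-7.2,-45.1,0,-84.7],
    [1,-7.2,-45.1,0,-84.7],
    [1,-7.2,-45.1,6,-84.7],
    [1,-7.2,-45.1,8,-84.7],
    [1,-7.2,-45.1,8,-84.7],
  ],
)

```text
clock: 35.67
tcp_pos: [521.0, 273.5, 122.4]
tool_rot: [0.714, 0.701, -0.003, -0.002]
ft_force: [-0.2, -0.5, 0.4]
gripper_width: -0.0
gripper_force: 0.0
```

Run:
```python
from h import *
go(522.3,275,52,89.1)
```

```text
tcp [521.  273.5 122.4] yaw 88.9 clk 35.67 shift cm [0.17 0.18 7.04] turn -0.2
```

Emit:
step_arm(
  commands=[
    [1,0.1,0.1,5,0],
    [1,0.1,0.1,7.1,0],
    [1,0.1,0.1,7.1,0],
    [1,-0.9,0.1,7.1,0],
    [1,-1.8,0.1,7.1,0],
    [1,-2.7,0.1,7.1,0],
    [1,-3.6,0.1,7.1,0],
    [1,-4.5,0.1,7.1,0],
    [1,-5.4,0.1,7.1,0],
    [1,-6.3,0.1,7.1,0],
    [1,-7.2,0.1,7.1,0],
    [1,-8,0.1,7.1,0],
    [1,-8.7,0.1,7.1,0],
    [1,-9.2,0.1,7.1,0],
    [1,-9.5,0.1,7.1,0],
    [1,-9.5,0.1,7.1,0],
    [1,-9,0.1,7.1,0],
    [1,-9,0.1,1,0],
    [1,-9,0.1,-5,0],
    [1,-9,0.1,-7.5,0],
  ],
)

```text
clock: 38.17
tcp_pos: [523.6, 184.5, 203.3]
tool_rot: [0.713, 0.702, 0.001, 0.002]
ft_force: [0.1, 0.8, -0.9]
gripper_width: 0.1
gripper_force: 0.0
```

Run:
```python
from h import *
go(519.5,63.5,190,89.1)
```

```text
tcp [523.6 184.5 203.3] yaw 89.1 clk 38.17 shift cm [-12.1   -0.22   1.33] turn -0.0
```

Emit:
step_arm(
  commands=[
    [0.5,-5,-0.1,1,0],
    [0.2,-10,-0.1,1,0],
    [0.1,-12.1,-0.1,1,0],
    [0.1,-12.1,-0.1,1,0],
    [0.1,-12.1,-0.1,1,0],
  ],
)

```text
clock: 38.8
tcp_pos: [519.0, 64.3, 190.0]
tool_rot: [0.713, 0.701, -0.0, -0.0]
ft_force: [-1.0, -0.0, -1.4]
gripper_width: 76.7
gripper_force: 0.0
```

Run:
```python
from h import *
im,d,m=cap('wrist'); P=cloud(d,m); im=im.astype(int); x,y,h=np.moveaxis(P,-1,0)
w=(d>0)&(h>52)&(h<59)&(y<98)&(y>40)&(x>480)&(x<560)&(im.min(2)>90)
print(np.percentile(P[w],[.5,50,99.5],axis=0).round(1))
go(521,64,34,89.1); print(wcheck('side'))
```

```text
Traceback (most recent call last):
IndexError: index -1 is out of bounds for axis 0 with size 0
```

Run:
```python
from h import *
z=np.load('last_wrist.npz'); m=dict(K=z['K'],position=z['p'],orientation=z['o']); P=cloud(z['d'],m); x,y,h=np.moveaxis(P,-1,0)
cv2.imwrite('pics/w8.png',z['im'][:,:,::-1])
w=(z['d']>0)&(h>51)&(h<60)&(y<140)&(y>40)&(x>480)&(x<560); print(w.sum(),np.percentile(P[w],[.5,50,99.5],axis=0).round(1) if w.sum() else '')
```

```text
1484 [[483.5 102.6  51. ]
 [523.3 121.7  56.6]
 [559.  139.8  58.5]]
```

View pics/w8.png

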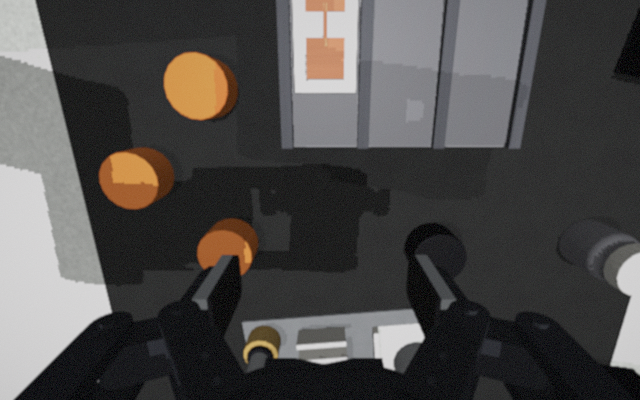

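Wrist view 8 shows the lane 0 panel unmoved, with its near end at row 93. The push went in too high, so I'll go back and redo it lower.

Run:
```python
from h import *
go(522.5,276,130,89.1)
P=cloud(*[ (lambda im,d,m:(d,m))(*cap('scene'))][0]); z=np.load('last_scene.npz'); im=z['im'].astype(int)
w=(im.min(2)>150)&(P[...,2]>49)&(P[...,2]<63)&(P[...,1]<280)&(P[...,1]>40)&(P[...,0]<550)&(P[...,0]>490); print(np.percentile(P[w],[1,50,99],axis=0).round(1)); print(wcheck('side'))
```

```text
tcp [519.1  64.7 190.1] yaw 89.1 clk 38.85 shift cm [2.113e+01 2.000e-02 6.010e+00] turn 0.0
[[495.7 145.6  52.4]
 [526.  196.1  57.2]
 [548.7 251.8  60.3]]
([629.4, -165.6], 29.3, 74, [632.2, -159.9], np.float64(40.1))
```

Emit:
step_arm(
  commands=[
    [1,6,0,0,0],
    [1,12,0,0,0],
    [1,18,0,0,0],
    [1,21.1,0,0,0],
    [1,21.1,0,6,0],
    [1,21.1,0,11,0],
    [1,21.1,0,13,0],
    [1,21.1,0,13,0],
    [1,21.1,0,13,0],
    [1,21.1,0,13,0],
  ],
)

```text
clock: 40.2
tcp_pos: [523.8, 275.6, 61.8]
tool_rot: [0.713, 0.702, 0.001, 0.001]
ft_force: [-0.1, -0.1, 0.1]
gripper_width: 0.2
gripper_force: 0.0
```

Run:
```python
from h import *
go(522.5,276,51.7,89.1)
```

```text
tcp [523.8 275.6  61.8] yaw 89.1 clk 40.20 shift cm [ 0.03 -0.14  1.01] turn 0.0
```

Emit:
step_arm(
  commands=[
    [1,0,-0.1,0.7,0],
    [1,0,-0.1,1.0,0],
    [1,0,-0.1,1.1,0],
    [1,0,-0.1,1.1,0],
    [1,0,-0.1,1.1,0],
  ],
)

```text
clock: 40.83
tcp_pos: [521.7, 275.0, 50.1]
tool_rot: [0.713, 0.701, -0.0, -0.0]
ft_force: [-1.2, -0.5, 5.8]
gripper_width: -0.5
gripper_force: 2.8
```

Run:
```python
from h import *
go(522.5,178,51.7,89.1); print(manip.read_state()['ft_force'])
```

```text
tcp [521.7 275.   50.1] yaw 89.1 clk 40.83 shift cm [-9.7   0.24 -0.16] turn -0.0
[-1.18504067 -0.45610778  5.816431  ]
```

Emit:
step_arm(
  commands=[
    [1,0,0,-0.2,0],
    [1,-0.9,0,-0.2,0],
    [1,-1.8,0,-0.2,0],
    [1,-2.7,0,-0.2,0],
    [1,-3.6,0,-0.2,0],
    [1,-4.5,0,-0.2,0],
    [1,-5.4,0,-0.2,0],
    [1,-6.3,0,-0.2,0],
    [1,-7.2,0,-0.2,0],
    [1,-8,0,-0.2,0],
    [1,-8.7,0,-0.2,0],
    [1,-9.2,0,-0.2,0],
    [1,-9.5,0,-0.2,0],
    [1,-9.7,0,-0.2,0],
    [1,-9.7,0,-0.2,0],
    [1,-9.2,0,-0.2,0],
    [1,-9.2,0,-6,0],
    [1,-9.2,0,-12,0],
    [1,-9.2,0,-14,0],
    [1,-9.2,0,-14,0],
  ],
)

```text
clock: 43.32
tcp_pos: [521.5, 183.7, 191.2]
tool_rot: [0.713, 0.702, 0.002, 0.001]
ft_force: [-0.4, 0.4, 0.4]
gripper_width: 0.1
gripper_force: 0.0
```

Run:
```python
from h import *
go(521,64,190,89.1)
P=cloud(*[ (lambda im,d,m:(d,m))(*cap('scene'))][0]); z=np.load('last_scene.npz'); im=z['im'].astype(int)
w=(im.min(2)>150)&(P[...,2]>49)&(P[...,2]<63)&(P[...,1]<280)&(P[...,1]>40)&(P[...,0]<550)&(P[...,0]>490); print(np.percentile(P[w],[1,50,99],axis=0).round(1)); print(wcheck('side'))
```

```text
tcp [521.5 183.7 191.2] yaw 89.1 clk 43.33 shift cm [-11.97   0.14   0.11] turn 0.0
[[496.7  64.5  53. ]
 [523.7  70.4  56.3]
 [544.8  78.2  60.4]]
([628.8, -167.2], 28.6, 139, [626.6, -165.4], np.float64(40.5))
```

Emit:
step_arm(
  commands=[
    [0.5,-5,0,0,0],
    [0.37,-10,0.1,0,0],
    [0.37,-12,0.1,0,0],
    [0.37,-12,0.1,0,0],
    [0.37,-12,0.1,0,0],
    [0.37,-12,0.1,0,0],
  ],
)

```text
clock: 44.18
tcp_pos: [519.1, 64.2, 188.8]
tool_rot: [0.712, 0.702, -0.0, -0.0]
ft_force: [0.3, -0.6, 1.0]
gripper_width: 53.7
gripper_force: 0.0
```

Run:
```python
from h import *
im,d,m=cap('wrist'); P=cloud(d,m); im=im.astype(int); x,y,h=np.moveaxis(P,-1,0)
w=(d>0)&(h>52)&(h<59)&(y<98)&(y>40)&(x>480)&(x<560)&(im.min(2)>90)
print(w.sum(),np.percentile(P[w],[.5,50,99.5],axis=0).round(1) if w.sum() else '')
go(521,64,34,89.1)
```

```text
1690 [[495.   68.3  53.3]
 [520.1  84.9  55.1]
 [544.4  97.9  56.9]]
tcp [519.2  64.2 189. ] yaw 89.2 clk 44.23 shift cm [-0.02  0.19 15.5 ] turn 0.1
```

Emit:
step_arm(
  commands=[
    [0.34,-0.2,0.1,5,0],
    [0.34,-0.2,0.1,10,0],
    [0.34,-0.2,0.1,14,0],
    [0.34,-0.2,0.1,15.5,0],
    [0.34,-0.2,0.1,15.5,0],
    [0.34,-0.2,0.1,15.5,0],
    [0.37,-0.2,0.1,15.5,0],
    [0.39,-0.2,0.1,15.5,0],
    [0.41,-0.2,0.1,15.5,0],
    [0.43,-0.2,0.1,15.5,0],
    [0.5,-0.2,0.1,15.5,0],
    [0.5,-0.2,0.1,15.5,0],
    [0.5,-0.2,0.1,14.5,0],
    [0.5,-0.2,0.1,13.5,0],
    [0.5,-0.2,0.1,12.5,0],
    [0.5,-0.2,0.1,12.5,0],
  ],
  squeeze=20,
)

```text
clock: 46.22
tcp_pos: [521.1, 61.1, 65.5]
tool_rot: [0.713, 0.701, 0.001, 0.001]
ft_force: [0.3, 0.3, 0.1]
gripper_width: 48.7
gripper_force: 20.9
```

Run:
```python
from h import *
s=manip.read_state(); print(s['ft_force'],s['gripper_width'],s['gripper_force']); tilt()
```

```text
[0.33450773 0.27279054 0.1390736 ] 48.70163085872428 20.87956130504608
tilt deg 11.3 n [-0.    0.2   0.98] near [520.6  70.8  85.2] far [521.  165.5  66. ] 27326
```

Emit:
step_arm(
  commands=[
    [0.425,0,0,0,0],
    [0.422,0,0,0,0],
    [0.42,0,0,0,0],
    [0.42,0,0,0,0],
    [0.42,0,0,0,0],
  ],
)

```text
clock: 46.9
tcp_pos: [520.3, 61.1, 64.2]
tool_rot: [0.713, 0.701, -0.0, -0.0]
ft_force: [-0.6, -0.3, -0.7]
gripper_width: 50.0
gripper_force: 5.7
```

Run:
```python
from h import *
s=manip.read_state(); print(s['ft_force'],s['gripper_width'],s['gripper_force']); tilt()
```

```text
[-0.57792137 -0.30366307 -0.7276652 ] 49.952116517508294 5.670783966779709
tilt deg 17.5 n [-0.    0.3   0.95] near [520.5  70.7  84. ] far [520.5 162.9  55.1] 25033
```

Emit:
step_arm(
  commands=[
    [0.4195,0,0,-0.5,0],
    [0.4195,0,0,-1,0],
    [0.4195,0,0,-1.6,0],
    [0.4195,0,0,-2.2,0],
    [0.4195,0,0,-2.8,0],
    [0.4195,0,0,-3.4,0],
    [0.4195,0,0,-4,0],
    [0.4195,0,0,-4.6,0],
    [0.4195,0,0,-5.2,0],
    [0.4195,0,0,-5.8,0],
    [0.4195,0,0,-6.4,0],
    [0.4195,0,0,-7,0],
    [0.4195,0,0,-7.6,0],
    [0.4195,0,0,-8.2,0],
    [0.4195,0,0,-8.2,0],
  ],
)

```text
clock: 48.82
tcp_pos: [520.8, 61.1, 146.9]
tool_rot: [0.713, 0.701, 0.0, 0.0]
ft_force: [0.8, 0.6, -1.7]
gripper_width: 49.7
gripper_force: 6.1
```

Run:
```python
from h import *
s=manip.read_state(); print(s['tcp_pos'],s['ft_force'],s['gripper_width'],s['gripper_force']); tilt(y0=20)
```

```text
[520.77876189  61.08113695 146.86321796] [ 0.82518453  0.62868902 -1.66438605] 49.69940549979972 6.128823459148407
tilt deg 53.8 n [0.   0.81 0.59] near [520.3  71.  166.7] far [520.7 133.6  83.5] 12880
```

Emit:
step_arm(
  commands=[
    [0.422,-2,0,0,0],
    [0.422,-4,0,0,0],
    [0.422,-4.6,0,0,0],
    [0.422,-4.6,0,2,0],
    [0.422,-4.6,0,4,0],
    [0.422,-4.6,0,5.2,0],
    [0.422,-4.2,0,5.2,0],
    [0.422,-3.2,0,5.2,0],
    [0.422,-2.2,0,5.2,0],
    [0.422,-1.3,0,5.2,0],
    [0.422,-0.5,0,5.2,0],
    [0.422,0.3,0,5.2,0],
    [0.422,1.1,0,5.2,0],
    [0.422,1.9,0,5.2,0],
    [0.422,2.5,0,5.2,0],
    [0.422,3.1,0,5.2,0],
    [0.422,3.1,0,5.2,0],
    [0.44,3.1,0,5.2,0],
    [0.5,3.1,0,5.2,0],
    [0.5,3.1,0,5.2,0],
  ],
  squeeze=30,
)

```text
clock: 51.38
tcp_pos: [520.9, 91.9, 94.3]
tool_rot: [0.713, 0.701, -0.0, -0.0]
ft_force: [0.8, -0.5, -0.9]
gripper_width: 48.7
gripper_force: 31.0
```

Emit:
step_arm(
  commands=[
    [0.5,-1.5,0,0,0],
    [0.5,-3,0,-2,0],
    [0.5,-3,0,-6,0],
    [0.5,-3,0,-6,0],
    [0.5,-3,0,-6,0],
  ],
)

```text
clock: 52.0
tcp_pos: [519.9, 61.6, 154.0]
tool_rot: [0.713, 0.701, -0.0, -0.0]
ft_force: [0.2, -0.6, -1.8]
gripper_width: 48.9
gripper_force: 31.4
```

```bash
python3 -c "
from h import *
vert(); print(wcheck('side'))"
```

```text
tcp [519.9  61.6 154. ] w 48.9 F 31.4 n 6288 zmin -20.7
-26 970 x+ 13.6 x- 8.6 y -23.0 23.0 | -18 1010 x+ 13.8 x- 8.6 y -23.0 22.8 | -10 730 x+ 13.8 x- 12.7 y -23.0 23.0 | -2 600 x+ 13.7 x- 12.5 y -22.9 23.0 | 6 501 x+ 13.5 x- 12.4 y -23.0 23.0 | 14 455 x+ 13.3 x- 12.3 y -22.9 22.8 | 22 369 x+ 13.0 x- 12.0 y -22.8 22.9 | 30 356 x+ 12.8 x- 11.9 y -22.9 22.9 | 38 331 x+ 12.8 x- 11.7 y -22.9 22.9 | 46 277 x+ 12.6 x- 11.6 y -22.9 22.8 | 54 236 x+ 12.4 x- 11.5 y -22.9 22.9 | 62 225 x+ 12.1 x- 11.3 y -23.0 22.8 | 70 175 x+ 11.9 x- 11.1 y -22.9 22.9 | 78 53 x+ 11.6 x- 11.1 y -22.4 22.6 | 
([643.9, -151.6], 15.1, 9, [644.1, -149.4], np.float64(40.2))
```

```bash
python3 -c "
from h import *
go(513.3,-139.5,152,94.35)"
```

```text
tcp [519.4  62.  153.2] yaw 89.1 clk 52.10 shift cm [-20.16  -0.28   0.12] turn -5.3
```

Emit:
step_arm(
  commands=[
    [0.5,-4,0,0.1,-1],
    [0.5,-8,-0.1,0.1,-2],
    [0.5,-12,-0.2,0.1,-3.5],
    [0.5,-16,-0.3,0.1,-5.2],
    [0.5,-18.5,-0.3,0.1,-5.2],
    [0.5,-19.8,-0.3,0.1,-5.2],
    [0.5,-20.1,-0.3,0.1,-5.2],
    [0.5,-20.1,-0.3,0.1,-5.2],
    [0.5,-20.1,-0.3,0.1,-5.2],
  ],
)

```text
clock: 53.22
tcp_pos: [514.0, -137.7, 153.2]
tool_rot: [0.68, 0.733, 0.0, -0.0]
ft_force: [0.0, -0.5, -0.5]
gripper_width: 48.4
gripper_force: 31.3
```

```bash
python3 -c "
from h import *
vert()
go(513.3,-139.5,87,94.35); print(wcheck('scene'));go(513.3,-139.5,87,94.35)"
```

```text
tcp [ 514.  -137.7  153.2] w 48.4 F 31.3 n 6298 zmin -20.4
-26 974 x+ 13.6 x- 8.6 y -23.0 23.0 | -18 1018 x+ 13.8 x- 8.7 y -23.0 23.0 | -10 729 x+ 13.9 x- 12.6 y -23.0 23.0 | -2 597 x+ 13.7 x- 12.5 y -23.0 22.9 | 6 510 x+ 13.6 x- 12.4 y -22.9 23.0 | 14 447 x+ 13.3 x- 12.3 y -22.8 22.9 | 22 373 x+ 13.0 x- 12.0 y -23.0 23.0 | 30 343 x+ 12.8 x- 11.8 y -23.0 22.9 | 38 327 x+ 12.8 x- 11.8 y -22.9 22.8 | 46 282 x+ 12.6 x- 11.7 y -22.9 23.0 | 54 243 x+ 12.4 x- 11.6 y -22.8 22.9 | 62 220 x+ 12.3 x- 11.3 y -22.9 22.8 | 70 176 x+ 11.9 x- 11.1 y -22.9 23.0 | 78 59 x+ 11.5 x- 11.0 y -22.3 22.8 | 
tcp [ 514.1 -137.8  153.3] yaw 94.4 clk 53.27 shift cm [-0.16 -0.09  6.63] turn 0.0
([627.5, -169.6], 30.8, 305, [632.0, -171.9], np.float64(43.7))
tcp [ 514.2 -137.9  153.3] yaw 94.4 clk 53.33 shift cm [-0.15 -0.1   6.63] turn 0.0
```

Weight is fine. Lowering panel 1.

Emit:
step_arm(
  commands=[
    [0.5,-0.15,-0.1,0,0],
    [0.5,-0.15,-0.1,2,0],
    [0.5,-0.15,-0.1,4,0],
    [0.5,-0.15,-0.1,5.3,0],
    [0.5,-0.15,-0.1,6.1,0],
    [0.5,-0.15,-0.1,6.5,0],
    [0.5,-0.15,-0.1,6.6,0],
    [0.5,-0.15,-0.1,6.6,0],
  ],
)

```text
clock: 54.32
tcp_pos: [513.6, -140.5, 87.7]
tool_rot: [0.68, 0.733, 0.0, 0.0]
ft_force: [0.2, -0.2, -1.2]
gripper_width: 48.4
gripper_force: 31.4
```

```bash
python3 -c "
from h import *
go(513.3,-139.5,87,94.35); print(manip.read_state()['ft_force'])"
```

```text
tcp [ 513.6 -140.5   87.7] yaw 94.3 clk 54.33 shift cm [ 0.1  -0.02  0.07] turn -0.1
[ 0.16245224 -0.17121549 -1.23505556]
```

Not in contact yet. I'll lower it a little more and then release.

Emit:
step_arm(
  commands=[
    [0.5,0.1,0,0.1,0],
    [0.5,0.1,0,0.2,0],
    [0.5,0.1,0,0.25,0],
    [0.43,0.1,0,0.25,0],
    [0.42,0.1,0,0.25,0],
    [0.41,0.1,0,0.25,0],
    [0.4,0.1,0,0.2,0],
    [0.36,0.1,0,0.2,0],
    [0.34,0.1,0,0.2,0],
    [0.34,0.1,0,0.2,0],
    [0.34,0.1,0,-2,0],
    [0.34,0.1,0,-5,0],
    [0.34,0.1,0,-9,0],
    [0.34,0.1,0,-12,0],
    [0.34,0.1,0,-12,0],
  ],
  squeeze=20,
)

```text
clock: 56.2
tcp_pos: [514.7, -140.1, 209.6]
tool_rot: [0.68, 0.733, 0.001, 0.003]
ft_force: [-0.2, -0.1, -0.0]
gripper_width: 56.2
gripper_force: 0.0
```

Run:
```python
from h import *
rackpan(); print(wcheck())
a=np.radians(4.35)
for Y in(50,-50):
    p=np.array([574.1,-173.3])-128*np.array([np.cos(a),np.sin(a)])+Y*np.array([-np.sin(a),np.cos(a)]); print('tube',p)
    go(*p,100,94.35)
z=np.load('last_wrist.npz'); m=dict(K=z['K'],position=z['p'],orientation=z['o']); P=cloud(z['d'],m).reshape(-1,3); x,y,h=P.T
for aa,b in((450,-233),(443,-133)):
    q=(h>70)&(h<85)&(np.hypot(x-aa,y-b)<30); print('tube',circ(P[q],10) if q.sum()>5 else q.sum())
```

```text
slot -48 top z 107.0 X [-82.7 -33.9] [(45, [-48.1, -46.7]), (70, [-47.8, -46.5]), (98, [-51.6, -46.7])]
slot 48 top z 107.0 X [-82.5 -33.9] [(45, [47.5, 48.1]), (70, [46.9, 47.8]), (98, [42.1, 46.9])]
([628.4, -168.0], 28.0, 2275, [627.5, -166.7], np.float64(41.9))
tube [ 442.6762814  -133.15269389]
tcp [ 512.8 -139.2  206.9] yaw 94.3 clk 56.30 shift cm [ 1.12 -6.94 10.7 ] turn -0.1
tube [ 450.26117203 -232.86462614]
tcp [ 512.8 -139.2  206.9] yaw 94.3 clk 56.30 shift cm [-8.88 -6.93 10.69] turn -0.1
tube 0
tube 0
```

Both panels stand correctly and the weight is centred. Next, the tubes: I'll turn the gripper so its thin side faces the panels.

Emit:
step_arm(
  commands=[
    [1,0.2,-2,0,10],
    [1,0.4,-4,0,20],
    [1,0.8,-6,0,30],
    [1,1.1,-7.2,0,40],
    [1,1.1,-7.2,0,50],
    [1,1.1,-7.2,0,60],
    [1,1.1,-7.2,0,70],
    [1,1.1,-7.2,0,80],
    [1,1.1,-7.2,0,90],
    [1,1.1,-7.2,5,90],
    [1,1.1,-7.2,10,90],
    [1,1.1,-7.2,11,90],
    [1,1.1,-7.2,11,90],
  ],
)

```text
clock: 57.92
tcp_pos: [440.1, -133.5, 96.6]
tool_rot: [0.999, 0.037, -0.001, -0.001]
ft_force: [0.3, 0.3, 0.3]
gripper_width: -0.1
gripper_force: 0.0
```

```bash
python3 -c "
from h import *
go(440,-133.3,50,4.35)"
```

```text
tcp [ 440.1 -133.5   96.6] yaw 4.3 clk 57.92 shift cm [ 0.   -0.01  4.66] turn -0.1
```

Emit:
step_arm(
  commands=[
    [1,0,0,1.5,0],
    [1,0,0,2.5,0],
    [1,0,0,3,0],
    [1,0,0,3.5,0],
    [1,0,0,4,0],
    [1,0,0,4.4,0],
    [1,0,0,4.7,0],
    [1,0,0,4.9,0],
    [1,0,0,4.9,0],
  ],
)

```text
clock: 59.05
tcp_pos: [441.2, -134.1, 49.9]
tool_rot: [0.999, 0.037, 0.001, 0.001]
ft_force: [-0.9, 0.8, 17.4]
gripper_width: 0.1
gripper_force: 8.2
```

Emit:
step_arm(
  commands=[
    [1,0,0,-3,0],
    [1,0,0,-5,0],
    [1,0,4,-5,0],
    [1,0,8,-5,0],
    [1,0,10,-5,0],
    [1,0,10,-5,0],
    [1,0,10,-3.4,0],
    [1,0,10,-2.4,0],
    [1,0,10,-1.9,0],
    [1,0,10,-1.4,0],
    [1,0,10,-0.9,0],
    [1,0,10,-0.5,0],
    [1,0,10,-0.2,0],
    [1,0,10,0,0],
    [1,0,10,0,0],
  ],
)

```text
clock: 60.92
tcp_pos: [447.2, -231.9, 49.9]
tool_rot: [0.999, 0.037, -0.001, -0.001]
ft_force: [-3.6, 5.8, 18.9]
gripper_width: 0.1
gripper_force: 9.1
```

Emit:
step_arm(
  commands=[
    [1,0,0,-4,0],
    [1,0,0,-10,0],
    [1,0,0,-16,0],
    [1,-1,0,-18,0],
    [1,-1,0,-18,0],
  ],
)

```text
clock: 61.55
tcp_pos: [439.0, -235.2, 230.1]
tool_rot: [0.999, 0.037, 0.002, 0.002]
ft_force: [0.2, -0.1, -0.3]
gripper_width: -0.3
gripper_force: 0.0
```

Run:
```python
from h import *
rackpan(); print(wcheck())
z=np.load('last_wrist.npz'); m=dict(K=z['K'],position=z['p'],orientation=z['o']); P=cloud(z['d'],m).reshape(-1,3); x,y,h=P.T
cv2.imwrite('pics/w9.png',z['im'][:,:,::-1])
for aa,b in((450,-233),(443,-133)):
    q=(h>44)&(h<85)&(np.hypot(x-aa,y-b)<25); print('tube',circ(P[q],10) if q.sum()>5 else q.sum())
```

```text
slot -48 top z 107.4 X [-82.8 -33.7] [(98, [-52.0, -47.3])]
slot 48 top z 107.1 X [-82.6 -33.8] [(45, [43.5, 44.4]), (70, [43.4, 44.3]), (98, [43.8, 48.5])]
0
tube ([450.5, -232.6], 9.8, 301, [451.0, -232.6], np.float64(49.9))
tube ([443.0, -133.2], 10.2, 320, [443.6, -133.7], np.float64(49.7))
```

View pics/w9.png

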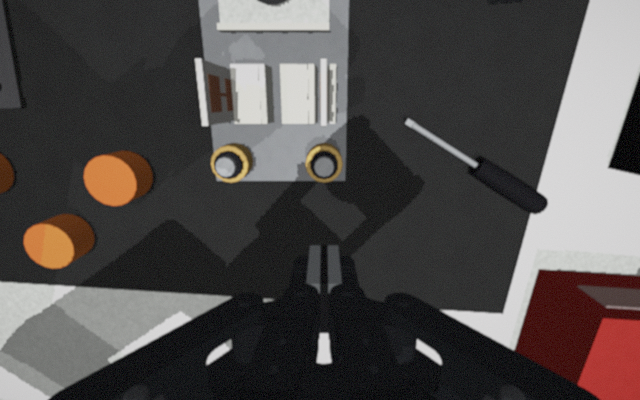

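The view shows both panels standing (near columns 203 and 323) and both tubes down at about z = 50. The weight is only partly in view at the top edge, so I'll confirm it with the scene camera and then hand in.

Run:
```python
from h import *
a,b=wcheck('scene'),wcheck('side'); print(a,b)
if all(np.hypot(r[0][0]-629,r[0][1]+169)<15 for r in(a,b)): print(manip.hand_in())
```

```text
([628.6, -170.3], 30.0, 298, [631.9, -171.9], np.float64(43.7)) ([626.6, -168.3], 29.8, 139, [626.6, -165.2], np.float64(40.4))
the job is handed in; nothing more can be done
None
```

I handed in the job at about 62 s with the weight centred on the pad, both panels standing in slots 0 and 2, and both tubes pushed fully home; `hand_in()` returned no verdict. The weight was knocked aside once, and I put it back.

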